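# Hang the gauge holder on its screw and load the plug gauges

## Task

Hang the keyhole gauge holder on the brass-headed screw of the blue upstand: pass the screw head through the big hole and slide the holder down until the screw is at the top of the narrow slot, then let it hang. After that, put the two plug gauges upright into its pockets, each fully down in the pocket of its own colour. Do not tip a gauge over, and leave the carton, sleeve, tape roll and wrench where they are.

Things in the scene. Friction and masses are not known exactly. Their poses are not given: they have to be found in the camera images.
- upstand: Fixed upright blue sheet on a foot, 300 mm wide (its y), 163 mm high, 12 mm thick. Origin on the bench, under the middle of its front face, which is the plane x = 0 of its frame and looks to its own -x. Foot and gussets behind it (+x, to 90 mm). The screw sticks out of the front face towards -x, 145 mm above the bench; two steel rest pins below it, 2 mm under the hung holder, only stop it swinging.
- screw (a point): Point on the axis of the fixed screw, in the middle of its plain shank, 5.5 mm out from the upstand's front face and 145 mm above the bench. Shank 8 mm diameter, 11 mm long between face and head. Axes as the upstand's.
- screw_head (a point): Centre of the screw's brass head, 14 mm out from the upstand's front face, 145 mm above the bench. The head is 20 mm in diameter and 6 mm thick (11 to 17 mm out). Axes as the upstand's.
- holder: Loose aluminium gauge holder, 0.35 kg nominal, standing upright. Origin: bottom edge, mid-width, on the back face of its plate; z up, front looks to its own -x. Plate 164 mm wide (y), 5 mm thick (x -5 to 0), 130 mm high, black grip tab on top, two open pockets in front, 55 mm high. Hung: same yaw as the upstand, back within 6 mm of its face, origin 34 mm above the bench.
- tab (a point): Centre of the holder's black grip tab, 154 mm above its bottom. Tab 60 mm wide (y), 10 mm thick (holder x -10 to 0), 48 mm high (130 to 178 mm up), mid-width on top of the plate: pinch it by its thickness from above. When hung it stands wholly above the upstand's top edge. Axes as the holder's.
- hole (a point): Centre of the keyhole's big octagonal opening, 34 mm across, mid-width in the holder's plate, 80 mm above its bottom. From 97 mm up it narrows into a vertical slot 13 mm wide whose closed upper end is 115 mm above the holder's bottom. Axes as the holder's.
- green_pocket (a point): Middle of the inner floor of the holder's pocket with the green front and rim, at holder x -31, y +40, 4 mm above the holder's bottom. Inside 44 x 44 mm, 51 mm deep, walls 4 mm. Axes as the holder's.
- red_pocket (a point): Middle of the inner floor of the holder's pocket with the red front and rim, at holder x -31, y -40, 4 mm above the holder's bottom. Inside 44 x 44 mm, 51 mm deep, walls 4 mm. Axes as the holder's.
- block: Fixed wooden block 75 x 160 mm (its x, y), 40 mm high, in which the gauges stand, in two round 33 mm holes at its y +40 and -40 mm, 30 mm deep. Origin: centre of its underside. Either gauge may be in either hole.
- green_gauge: Loose plug gauge with green collar and green cap, 0.18 kg nominal, standing upright, round, 150 mm long. Origin: centre of its lower end, z up along it. Steel plug 26 mm diameter from 0 to 40 mm, collar 30 mm diameter to 52 mm, aluminium handle 18 mm diameter to 138 mm, coloured cap of the same 18 mm diameter to 150 mm. At the start its lower end is 10 mm above the bench.
- red_gauge: Loose plug gauge with red collar and red cap; otherwise the same as the green one.
- sleeve: Bystander: aluminium tube standing upright, 84 mm diameter, 85 mm high. Origin: centre of its underside.
- tape: Bystander: roll of white tape lying flat, 90 mm diameter, 48 mm high. Origin: centre of its underside.
- carton: Bystander: taped cardboard carton 150 x 220 x 120 mm high. Origin: centre of its underside.
- wrench: Bystander: steel wrench 170 mm long lying along its x. Origin under its middle.
There are look-alikes about, which are no part of the job. What is shaped like the green_gauge but purple is not meant. What is shaped like the holder but turquoise is not meant.

How it is judged:
By the outcome, as a careful person would: the job done as asked, in the order asked, and still so for the second after the job is handed in, with the robot touching nothing.
It also fails if it takes over 72 s, if anything falls off the work surface, if the arm or the gripper's body presses on something with over 40 N, if the wrist force passes 120 N, or if a joint passes its speed limit or range.

## Robot

A 6-joint arm with a two-finger parallel gripper is mounted at the origin on the work surface. World frame = base frame: x ahead of the robot, y to its left, z up, the work surface at z = 0. Lengths are in m, angles in rad, forces in N, time in s.
With the tool pointing down it reaches from about 0.25 to 0.8 m from the base axis. Payload 3.9 kg.
Tool frame: the origin (TCP) lies between the finger pads; the fingertips stand 17 mm ahead of it and the grasp point (between the pads) lies 2 mm behind it; z points along the fingers, y is the direction in which the jaws open and shut (so a half turn about z gives the same grasp; the last joint's range is limited). The gripper opens to 85 mm and grips with 20 to 120 N. Pads are 22 mm wide; open, the fingers measure 114 mm over their backs; the gripper's body (76 mm by 85 mm) begins 54 mm behind the grasp point. The pads swing forward as they close: fully open they stand 13 mm farther back than shut.
Start: joints at [1.175, 0.26, -0.138, 1.173, 0, 1.571], TCP at [0.202, 0.484, 0.248] pointing down, gripper open.
Joint ranges: [-2.78, 2.78], [-0.83, 1.72], [-1.28, 1.37], [-1.9, 2.12], [-1.57, 1.48], [-3.14, 3.14]. Speed limits (rad/s): [2.57, 2.57, 3.14, 3.14, 3.14, 3.14].

## Interface

Orientations are given as a unit quaternion [w, x, y, z].
In Python, from rig import arm gives the robot as it stands.
- The arm moves only by the tool apply_moves, never from a script. Its argument "increments" is a list of rows, each a list of 6 numbers: the shift along the tool's x, y, z in mm, then the turn, a rotation vector about the tool's x, y, z in rad. A call has 1 to 8 rows; each row shifts and turns the pose as measured when the row begins, along the tool's axes as they then stand; what a row does not reach is not made up. A row lasts 1/12 s, in which the tool goes at most 41.7 mm and 7.16 degrees, less where a joint would pass 70% of its speed; a pose out of reach is approached as far as the arm can. A call with a gripper value outside its range is refused whole. "hand" is the finger opening in mm, from 0 to 85.4, set as the call begins (left out, the last holds). The fingers move at their own pace and stop on an object; "squeeze" is the grip in N (left out, the last holds). Time passes only in rows, so rows that do not move let the fingers close. It gives the time, the measured TCP pose, the force and the opening at its end, in the units of the state.
- arm.read_state(): the state, without advancing time (a new reading comes with each control period).
- arm.grab_frame(name): name is "scene" or "top" or "wrist"; returns the picture (420x560x3 uint8, blue, green, red); there is no depth.
- arm.calibration(name): a dict with "intrinsics" (3x3 intrinsics, pixels), "R" (3x3) and "t" (3): a world point X has camera coordinates R X + t. Camera axes: x right, y down, z forward; pixel columns grow to the right and rows downward; lengths in m; the calibration is good to about 2 mm. A picture is of the moment at which its call begins: read the wrist's pose just before it. calibration takes no time and is no camera call; for the wrist camera it gives the pose at the moment of the call.
- arm.close_job(): hands the job in, once; it reports no verdict.
Trained networks look in the newest picture that a camera, given by its name, has taken for a name from the list of things; names that differ only in an ending like _2 or _b are one class to them, and where a whole thing is asked for, a point or a joint stands for the part that bears it (a point fixed in the world has none). Each returns a list of dicts, best first, with "confidence" (0 to 1); they miss things now and then, are a little off and sometimes report something else, mostly with a low value. They report only what shows in the picture. A call takes as long as a camera call. They do not tell look-alikes from the thing itself.
- arm.recognise(thing, camera): "box" ([centre column, centre row, width, height] in pixels, round what is visible of it).
The state is a dict: "time": time; "q": joint angles; "dq": joint speeds; "tau": joint torques, N m; "ee_pos": TCP position; "tool_rot": TCP orientation; "contact_force": force on the tool from outside, world axes, zero at the start; "moment": the same for the moment, N m; "grip_width": finger opening in m.
Only numpy, scipy, OpenCV 4.12 (cv2) and the standard library are available. Lean on these libraries where they do the work, as an engineer would, in place of code of your own. Each camera call takes 0.05 s, during which the arm holds its last target.

## Working session

There is one attempt and no reset: what is moved stays moved. The work goes in short steps, Python scripts to look and compute and a tool call to move; the robot and the scene stay as the last step left them, time stands still between calls to the robot, and variables do not carry over. Pictures are saved under pics/ and viewed, and the job is handed in when it is done.

Besides the shell and the picture viewer there is one more tool, called after ">>>" as name(argument=value, ...), one argument or row to a line, values as JSON. apply_moves: Moves the arm, as the interface text tells. Its arguments: {"type":"object","properties":{"increments":{"type":"array"},"hand":{"type":"number"},"squeeze":{"type":"number"}},"required":["increments"]}

```bash
ls; mkdir -p pics; python3 - <<'E'
from rig import arm
import cv2
s=arm.read_state();print(s)
for n in("scene","top","wrist"):
    cv2.imwrite(f"pics/{n}0.png",arm.grab_frame(n)); c=arm.calibration(n);print(n,c)
E
```

```text
pics
{'time': 0.0, 'q': array([ 1.17503396e+00,  2.60705647e-01, -1.39391455e-01,  1.17271478e+00,
       -1.27892242e-06,  1.57078845e+00]), 'dq': array([ 0.00010899, -0.00015485,  0.00072921,  0.00073279, -0.00084916,
        0.00048075]), 'tau': array([ 1.32978632e-03, -4.05678320e+01,  2.53922725e+01,  1.87115930e-02,
        8.78136962e-05, -2.18056250e-06]), 'ee_pos': array([0.20213793, 0.48380595, 0.24744508]), 'tool_rot': array([-1.97497900e-04,  1.96588343e-01,  9.80485598e-01, -9.88234448e-04]), 'contact_force': array([-0.21087063,  0.347544  , -0.06401798]), 'moment': array([-0.01070753,  0.01054504, -0.00784678]), 'grip_width': 0.08533194589466976}
scene {'intrinsics': array([[473.07765298,   0.        , 284.06959972],
       [  0.        , 473.07765298, 217.06066255],
       [  0.        ,   0.        ,   1.        ]]), 'R': array([[ 0.76340905,  0.64568676,  0.01718219],
       [ 0.35596761, -0.39837312, -0.84533184],
       [-0.53897465,  0.65145028, -0.53396522]]), 't': array([-0.35653228, -0.13496736,  1.62847955])}
top {'intrinsics': array([[394.0692928 ,   0.        , 284.17620367],
       [  0.        , 394.0692928 , 212.31696697],
       [  0.        ,   0.        ,   1.        ]]), 'R': array([[ 0.01955303, -0.99979545,  0.00517105],
       [-0.99692157, -0.01988909, -0.07584062],
       [ 0.07592795, -0.00367222, -0.99710654]]), 't': array([-0.1020475 ,  0.54310529,  1.14474612])}
wrist {'intrinsics': array([[344.93954205,   0.        , 280.68045039],
       [  0.        , 344.93954205, 211.40347942],
       [  0.        ,   0.        ,   1.        ]]), 'R': array([[ 0.3868645 ,  0.92213576, -0.0012269 ],
       [ 0.88389061, -0.37043962,  0.28550286],
       [ 0.2628179 , -0.11153537, -0.95837707]]), 't': array([-0.52356022, -0.03764805,  0.37928504])}
```

View pics/scene0.png

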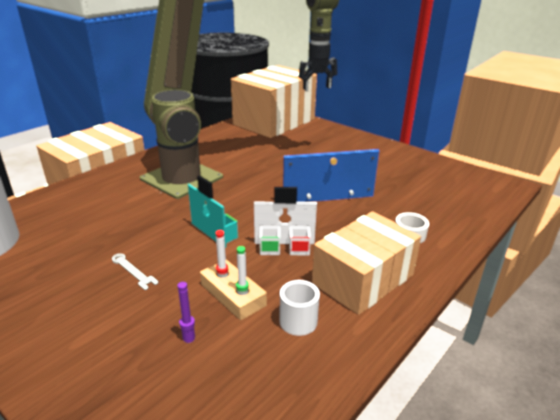

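View pics/top0.png

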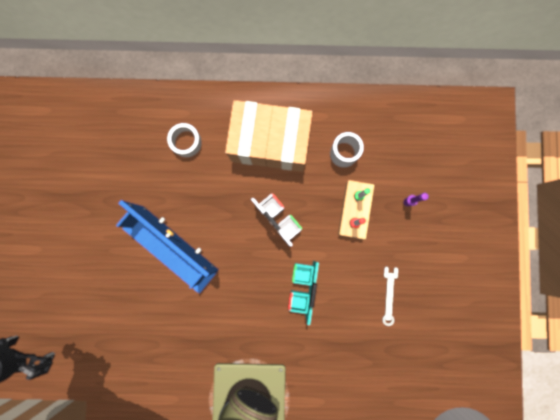

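View pics/wrist0.png

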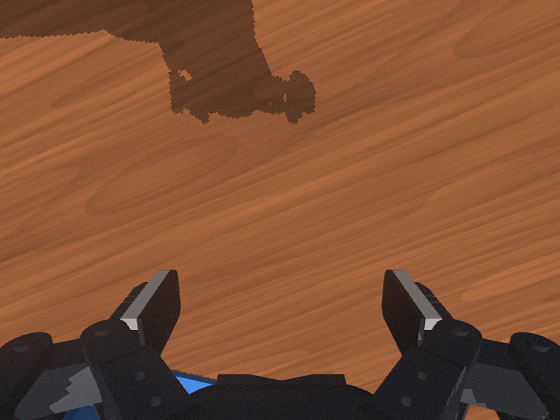

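The holder is the silver-grey one: scene (285,220), top (278,220). The turquoise look-alike is at scene (212,212) and top (304,290). The green gauge is at scene (241,270), the red at (221,255), and the purple look-alike at (186,312). The screw is at scene (333,161). I'll check these in close crops.

```bash
python3 - <<'E'
import cv2
s=cv2.imread("pics/scene0.png");t=cv2.imread("pics/top0.png")
a=cv2.resize(s[140:320,180:390],(790,590+87),interpolation=cv2.INTER_CUBIC)[:600]
cv2.imwrite("pics/c1.png",cv2.resize(s[140:260,230:390],(800,600),interpolation=cv2.INTER_CUBIC))
cv2.imwrite("pics/c2.png",cv2.resize(t[170:290,240:400],(800,600),interpolation=cv2.INTER_CUBIC))
cv2.imwrite("pics/c3.png",cv2.resize(t[185:305,100:260],(800,600),interpolation=cv2.INTER_CUBIC))
cv2.imwrite("pics/c4.png",cv2.resize(s[215:335,170:330],(800,600),interpolation=cv2.INTER_CUBIC))
E
```

```text
(no output)
```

View pics/c1.png

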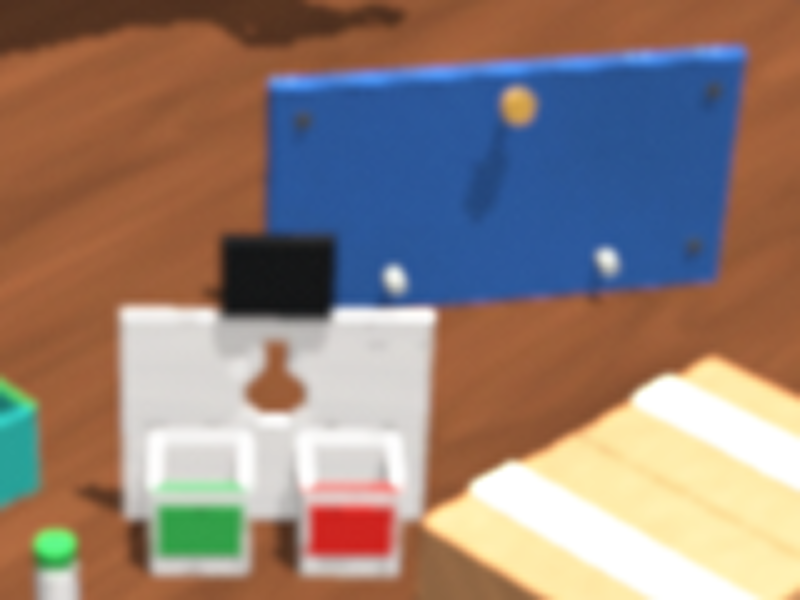

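View pics/c2.png

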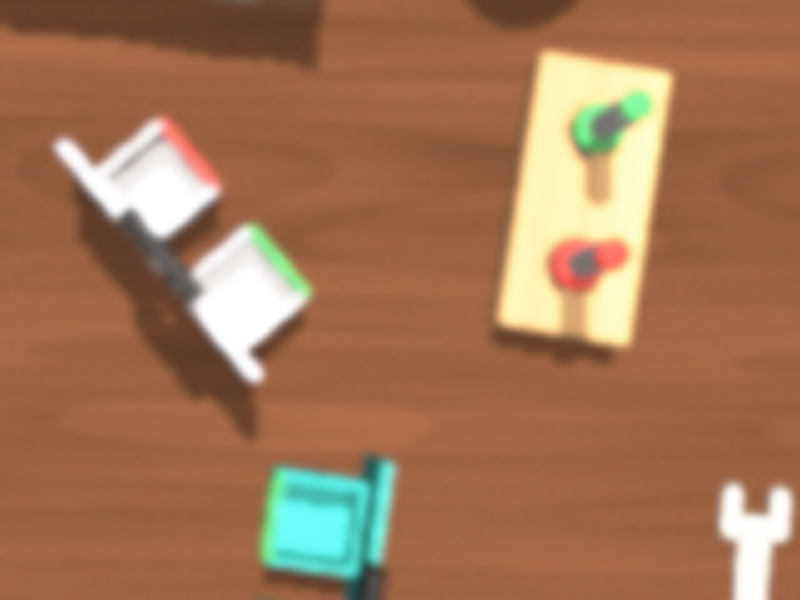

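View pics/c3.png

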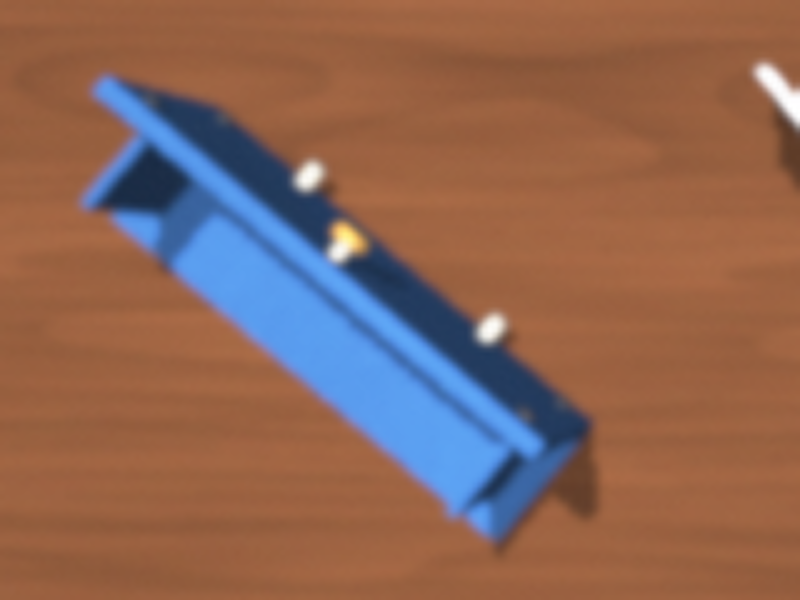

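View pics/c4.png

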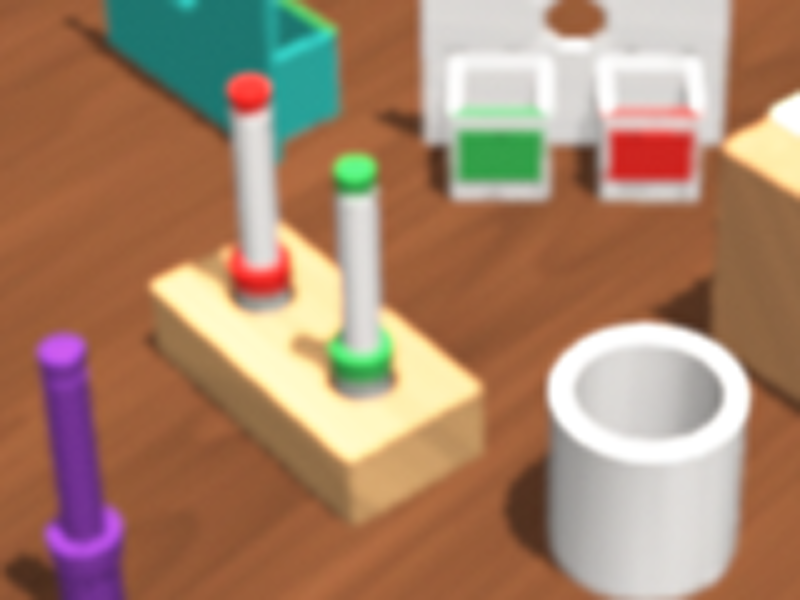

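```bash
cat > h.py <<'E'
import numpy as np
from scipy.optimize import least_squares
from scipy.spatial.transform import Rotation as Rn
def proj(c,X):
    Y=np.atleast_2d(X)@c["R"].T+c["t"]; p=Y@c["intrinsics"].T; return p[:,:2]/p[:,2:]
def crop(off,pts,k=5): return np.array(off)+(np.array(pts,float)+.5)/k-.5
def T(p,X):
    c,s=np.cos(p[2]),np.sin(p[2]); X=np.atleast_2d(X)
    return np.c_[p[0]+c*X[:,0]-s*X[:,1],p[1]+s*X[:,0]+c*X[:,1],X[:,2]+(p[3] if len(p)>3 else 0)]
def fit(obs,p0):  # obs list of (cam,model mm, px)
    f=lambda p:np.concatenate([(proj(c,T(p,np.array(m)/1000))-px).ravel() for c,m,px in obs])
    r=least_squares(f,p0,loss="soft_l1"); return r.x,f(r.x)
E
cat > m1.py <<'E'
from rig import arm
from h import *
S=arm.calibration("scene");P=arm.calibration("top")
c1=lambda p:crop((230,140),p); c2=lambda p:crop((240,170),p); c3=lambda p:crop((100,185),p); c4=lambda p:crop((170,215),p)
def rep(n,o,p0):
    p,r=fit(o,p0);print(n,p.round(4),"yawdeg",np.degrees(p[2]).round(2));print(np.abs(r.reshape(-1,2)).round(1).tolist())
    for q in o:
        pp,_=fit([q],p);print("   single",pp.round(4))
    return p
us=(S,[(0,150,163),(0,-150,163),(0,-150,0),(-17,0,145)],c1([(268,90),(745,58),(717,280),(518,105)]))
ut=(P,[(0,-150,163),(12,-150,163),(0,150,163),(12,150,163),(0,150,0),(-14,0,145)],c3([(110,76),(95,93),(545,440),(533,458),(590,422),(350,240)]))
up=rep("up",[us,ut],[.4,.3,2.2])
hs=(S,[(-5,82,130),(-5,-82,130),(-5,-82,0),(-57,66,0),(-57,14,0),(-57,-14,0),(-57,-66,0),(-10,30,178),(-10,-30,178)],
 c1([(120,320),(435,322),(422,518),(150,575),(248,575),(300,575),(400,575),(222,237),(335,237)]))
ht=(P,[(-2.5,-82,130),(-2.5,82,130),(-57,-66,55),(-57,-14,55),(-57,14,55),(-57,66,55)],c2([(65,145),(255,375),(163,118),(220,188),(252,225),(311,293)]))
ho=rep("holder",[hs,ht],[.5,.0,2.2])
bt=(P,[(37.5,-80,40),(-37.5,-80,40),(-37.5,80,40),(37.5,80,40)],c2([(543,52),(672,72),(633,345),(498,325)]))
bs=(S,[(37.5,80,40),(-37.5,80,40),(-37.5,-80,40),(37.5,-80,40)],c4([(285,222),(150,288),(352,462),(483,388)]))
b=rep("block",[bs,bt],[.5,-.2,1.6])
for n,a,bb,cc,d in (("red",(249,90),(614,253),(260,265),(577,265)),("green",(355,170),(637,105),(360,345),(600,130))):
    o=[(S,[(0,0,160)],c4([a])),(P,[(0,0,160)],c2([bb])),(P,[(0,0,62)],c2([d])),(S,[(0,0,59)],c4([cc]))]
    for q in o+[None]:
        f=lambda p:np.concatenate([(proj(c,np.r_[p,m[0][2]/1000])-px).ravel() for c,m,px in ([q] if q else o)])
        r=least_squares(f,[.5,-.2]);print(n,r.x.round(4))
y=b[:3]
print("holes",T(b,[[0,.04,0],[0,-.04,0]]).round(4).tolist())
for n in("scene","top"): 
    for t in ("screw","tab","hole"): pass
E
python3 m1.py
```

```text
up [0.4675 0.2171 2.4729] yawdeg 141.69
[[0.4, 0.9], [0.3, 1.2], [0.9, 0.4], [0.6, 0.5], [1.0, 0.8], [1.1, 0.7], [0.2, 0.3], [0.4, 0.4], [1.4, 0.3], [0.3, 0.9]]
   single [0.4699 0.2165 2.4789]
   single [0.4666 0.2166 2.4736]
holder [ 0.5124 -0.0547  2.2791] yawdeg 130.58
[[0.2, 1.4], [0.8, 1.0], [0.6, 0.1], [0.3, 0.6], [0.5, 0.4], [0.4, 0.3], [1.1, 0.1], [0.7, 0.3], [0.1, 0.6], [0.7, 1.6], [0.1, 0.4], [0.2, 0.9], [0.1, 1.0], [0.3, 0.9], [0.5, 0.5]]
   single [ 0.5142 -0.0553  2.2913]
   single [ 0.5097 -0.0557  2.2852]
block [ 0.56   -0.3016  1.4228] yawdeg 81.52
[[1.7, 0.2], [0.4, 0.8], [0.8, 0.4], [0.6, 0.3], [0.2, 0.8], [0.7, 0.6], [1.2, 1.2], [0.3, 1.5]]
   single [ 0.5623 -0.3011  1.4183]
   single [ 0.557  -0.3031  1.4283]
red [ 0.5243 -0.2978]
red [ 0.5179 -0.2947]
red [ 0.5165 -0.2936]
red [ 0.5231 -0.2973]
red [ 0.5197 -0.2949]
green [ 0.603  -0.3096]
green [ 0.5957 -0.3064]
green [ 0.5942 -0.3063]
green [ 0.5995 -0.3074]
green [ 0.5978 -0.3067]
holes [[0.5204, -0.2957, 0.0], [0.5995, -0.3075, 0.0]]
```

```bash
cat > go.py <<'E'
import sys
from rig import arm
from h import *
# usage go.py x y z yawY_deg : remaining shift in tool axes (mm) and turn (rotvec)
s=arm.read_state();w,x,y,z=s["tool_rot"];R=Rn.from_quat([x,y,z,w]).as_matrix()
print("t",round(s["time"],2),"pos",s["ee_pos"].round(4),"yawY",np.degrees(np.arctan2(R[1,1],R[0,1])).round(2),"tool z",R[:,2].round(4),"F",s["contact_force"].round(1),"grip",round(s["grip_width"]*1000,1),"q",s["q"].round(2))
if len(sys.argv)>4:
    X=np.array(list(map(float,sys.argv[1:4])));a=np.radians(float(sys.argv[4]))
    Y=np.array([np.cos(a),np.sin(a),0]);Z=np.array([0,0,-1.]);G=np.c_[np.cross(Y,Z),Y,Z]
    rv=Rn.from_matrix(R.T@G).as_rotvec()
    print("shift in present axes",(R.T@(X-s["ee_pos"])*1000).round(1),"turn",rv.round(3),"shift in goal axes",(G.T@(X-s["ee_pos"])*1000).round(1))
E
python3 go.py .5155 -.0587 .30 131
```

```text
t 0.15 pos [0.2022 0.4839 0.2476] yawY 67.32 tool z [-6.0e-04 -1.4e-03 -1.0e+00] F [-0.1  0.9  0.2] grip 85.2 q [ 1.17  0.26 -0.14  1.17  0.    1.57]
shift in present axes [-498.3 -380.   -51.8] turn [-1.000e-03 -1.000e-03 -1.111e+00] shift in goal axes [ 119.6 -615.1  -52.4]
```

>>> apply_moves(
  increments=[
    [0,0,-6,0,0,-0.12],
    [0,0,-6,0,0,-0.12],
    [0,0,-6,0,0,-0.12],
    [0,0,-6,0,0,-0.12],
    [0,0,-6,0,0,-0.12],
    [0,0,-6,0,0,-0.12],
    [0,0,-6,0,0,-0.12],
    [0,0,-6,0,0,-0.12],
  ],
)

```text
time: 0.82
ee_pos: [0.201, 0.4809, 0.2927]
tool_rot: [-0.004, -0.297, 0.955, -0.005]
contact_force: [0.1, -0.7, 0.3]
grip_width: 0.0855
```

```bash
python3 go.py .5155 -.0587 .30 131
```

```text
t 0.82 pos [0.201  0.4809 0.2927] yawY 124.51 tool z [-0.005  -0.012  -0.9999] F [ 0.1 -0.7  0.3] grip 85.5 q [ 1.17  0.25 -0.04  1.3  -0.    0.57]
shift in present axes [  46.6 -622.9   -2.4] turn [-0.006 -0.011 -0.113] shift in goal axes [ 116.7 -613.6   -7.3]
```

>>> apply_moves(
  increments=[
    [0,0,0,0,-0.01,-0.11],
    [7.5,-40,0,0,0,0],
    [7.5,-40,0,0,0,0],
    [7.5,-40,0,0,0,0],
    [7.5,-40,0,0,0,0],
    [7.5,-40,0,0,0,0],
    [7.5,-40,0,0,0,0],
    [7.5,-40,0,0,0,0],
  ],
)

```text
time: 1.48
ee_pos: [0.3482, 0.2369, 0.292]
tool_rot: [0.001, -0.362, 0.932, -0.001]
contact_force: [0.4, 0.8, 0.1]
grip_width: 0.0853
```

>>> apply_moves(
  increments=[
    [7.5,-40,0,0,0,0],
    [7.5,-40,0,0,0,0],
    [7.5,-40,0,0,0,0],
    [7.5,-40,0,0,0,0],
    [7.5,-40,0,0,0,0],
    [7.5,-40,0,0,0,0],
  ],
)

```text
time: 1.98
ee_pos: [0.4765, 0.022, 0.2924]
tool_rot: [0.001, -0.362, 0.932, -0.001]
contact_force: [1.2, 1.0, -0.6]
grip_width: 0.0853
```

```bash
python3 go.py .5155 -.0587 .30 131
```

```text
t 1.98 pos [0.4765 0.022  0.2924] yawY 132.45 tool z [ 0.0024 -0.0014 -1.    ] F [ 1.2  1.  -0.6] grip 85.3 q [ 0.05  0.16 -0.15  1.25 -0.   -0.69]
shift in present axes [ 25.7 -85.9  -7.4] turn [-0.003  0.001  0.025] shift in goal axes [ 23.5 -86.5  -7.6]
```

>>> apply_moves(
  increments=[
    [8,-29,0,0,0,0.025],
    [8,-29,0,0,0,0],
    [8,-29,0,0,0,0],
    [0,0,0,0,0,0],
  ],
)

```text
time: 2.32
ee_pos: [0.5205, -0.0704, 0.2908]
tool_rot: [0.001, -0.346, 0.938, -0.002]
contact_force: [0.7, -0.4, 0.8]
grip_width: 0.0854
```

```bash
python3 go.py .5155 -.0587 .30 131; python3 - <<'E'
from rig import arm
import cv2
from h import *
c=arm.calibration("wrist");f=arm.grab_frame("wrist")
p=[.5124,-.0547,2.284]
for X in [(0,30,178),(0,-30,178),(-10,30,178),(-10,-30,178),(0,82,130),(0,-82,130),(-5,82,130),(-5,-82,130),(-57,66,55),(-57,-66,55)]:
    u=proj(c,T(p,np.array(X)/1000))[0];print(X,u.round(1)); cv2.circle(f,(int(u[0]),int(u[1])),3,(0,0,255),1)
cv2.imwrite("pics/w1.png",f)
E
```

```text
t 2.32 pos [ 0.5205 -0.0704  0.2908] yawY 130.43 tool z [ 0.0029 -0.0039 -1.    ] F [ 0.7 -0.4  0.8] grip 85.4 q [-0.13  0.24 -0.05  1.27 -0.   -0.84]
shift in present axes [-3.8 12.1 -9.2] turn [-0.005 -0.    -0.01 ] shift in goal axes [-3.9 12.1 -9.2]
(0, 30, 178) [307.6 178. ]
(0, -30, 178) [306.5 256.7]
(-10, 30, 178) [293.3 178.1]
(-10, -30, 178) [293.2 256.8]
(0, 82, 130) [304.2 101.6]
(0, -82, 130) [302.4 287.1]
(-5, 82, 130) [297.9 101.6]
(-5, -82, 130) [297.  287.1]
(-57, 66, 55) [243.5 120.2]
(-57, -66, 55) [248.1 241.6]
```

View pics/w1.png

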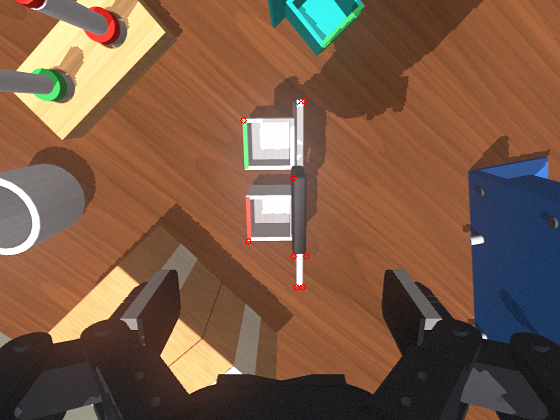

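The wrist picture fits the model to within 2 px: tab at about (298,210), green pocket (268,145), red pocket (270,215). It's the grey holder, so I'll go down on the tab.

>>> apply_moves(
  increments=[
    [-4,11.5,0,-0.005,0,-0.01],
    [0,0,25,0,0,0],
    [0,0,25,0,0,0],
    [0,0,25,0,0,0],
    [0,0,20,0,0,0],
    [0,0,15,0,0,0],
    [0,0,0,0,0,0],
  ],
)

```text
time: 2.95
ee_pos: [0.5088, -0.0449, 0.178]
tool_rot: [-0.0, -0.356, 0.934, 0.005]
contact_force: [-1.4, 0.6, -0.6]
grip_width: 0.0855
```

```bash
python3 go.py .5155 -.0587 .158 131
```

```text
t 2.95 pos [ 0.5088 -0.0449  0.178 ] yawY 131.71 tool z [-0.0038  0.0083 -1.    ] F [-1.4  0.6 -0.6] grip 85.5 q [-0.09  0.28 -0.3   0.99  0.01 -0.82]
shift in present axes [  4.2 -14.9  19.9] turn [0.009 0.003 0.012] shift in goal axes [  4.  -14.8  20. ]
```

>>> apply_moves(
  increments=[
    [0,0,0,0,0,0],
    [0,0,0,0,0,0],
    [0,0,0,0,0,0],
  ],
)

```text
time: 3.2
ee_pos: [0.5069, -0.0408, 0.1794]
tool_rot: [-0.001, -0.359, 0.933, 0.005]
contact_force: [0.5, -0.9, -0.8]
grip_width: 0.0855
```

```bash
python3 go.py .5155 -.0587 .158 131
```

```text
t 3.2 pos [ 0.5069 -0.0408  0.1794] yawY 132.04 tool z [-0.0054  0.0097 -0.9999] F [ 0.5 -0.9 -0.8] grip 85.5 q [-0.09  0.28 -0.3   1.    0.01 -0.82]
shift in present axes [  5.6 -19.3  21.1] turn [0.011 0.002 0.018] shift in goal axes [  5.2 -19.1  21.4]
```

>>> apply_moves(
  increments=[
    [2.5,-9,0,0.01,0,0.015],
    [2.5,-9,0,0,0,0],
    [0,0,0,0,0,0],
  ],
)

```text
time: 3.45
ee_pos: [0.5178, -0.0583, 0.1826]
tool_rot: [0.004, -0.352, 0.936, -0.001]
contact_force: [0.7, 0.3, -0.8]
grip_width: 0.0853
```

```bash
python3 go.py .5155 -.0587 .158 131
```

```text
t 3.45 pos [ 0.5178 -0.0583  0.1826] yawY 131.21 tool z [ 8.1e-03  5.0e-04 -1.0e+00] F [ 0.7  0.3 -0.8] grip 85.3 q [-0.11  0.29 -0.28  1.    0.   -0.83]
shift in present axes [ 2.2  1.3 24.5] turn [-0.005  0.006  0.004] shift in goal axes [ 2.   1.2 24.6]
```

>>> apply_moves(
  increments=[
    [0,0,0,0,0,0],
    [0,0,0,0,0,0],
  ],
)

```text
time: 3.62
ee_pos: [0.5192, -0.0596, 0.1836]
tool_rot: [0.005, -0.351, 0.936, -0.002]
contact_force: [0.4, 0.6, -0.5]
grip_width: 0.0856
```

```bash
python3 go.py .5155 -.0587 .158 131
```

```text
t 3.62 pos [ 0.5192 -0.0596  0.1836] yawY 131.09 tool z [ 1.060e-02  2.000e-04 -9.999e-01] F [ 0.4  0.6 -0.5] grip 85.6 q [-0.12  0.28 -0.28  1.    0.   -0.83]
shift in present axes [ 2.4  3.3 25.6] turn [-0.007  0.008  0.002] shift in goal axes [ 2.2  3.1 25.6]
```

>>> apply_moves(
  increments=[
    [1,1,9,-0.006,0.008,0],
    [0.5,0.5,9,0,0,0],
    [0.5,0.5,6,0,0,0],
    [0,0,0,0,0,0],
  ],
)

```text
time: 3.95
ee_pos: [0.5164, -0.06, 0.1574]
tool_rot: [-0.0, -0.35, 0.937, -0.0]
contact_force: [-0.7, 0.0, 0.2]
grip_width: 0.0855
```

```bash
python3 go.py .5155 -.0587 .158 131
```

```text
t 3.95 pos [ 0.5164 -0.06    0.1574] yawY 131.02 tool z [ 1.e-04 -4.e-04 -1.e+00] F [-0.7  0.   0.2] grip 85.5 q [-0.12  0.31 -0.32  0.94 -0.   -0.83]
shift in present axes [-0.1  1.5 -0.6] turn [-0. -0.  0.] shift in goal axes [-0.1  1.5 -0.6]
```

>>> apply_moves(
  increments=[
    [0,1,0,0,0,0],
    [0,0,0,0,0,0],
    [0,0,0,0,0,0],
    [0,0,0,0,0,0],
    [0,0,0,0,0,0],
  ],
  hand=0,
  squeeze=50,
)

```text
time: 4.37
ee_pos: [0.5143, -0.0586, 0.1559]
tool_rot: [-0.002, -0.351, 0.937, 0.001]
contact_force: [-0.5, -0.5, -0.2]
grip_width: 0.0256
```

```bash
python3 go.py .5155 -.0587 .158 131
```

```text
t 4.37 pos [ 0.5143 -0.0586  0.1559] yawY 131.05 tool z [-3.3e-03  1.0e-04 -1.0e+00] F [-0.5 -0.5 -0.2] grip 25.6 q [-0.11  0.31 -0.32  0.94 -0.   -0.83]
shift in present axes [-0.8 -0.8 -2.1] turn [ 0.002 -0.002  0.001] shift in goal axes [-0.8 -0.8 -2.1]
```

>>> apply_moves(
  increments=[
    [-0.5,0,-1,0,0,0],
    [0,0,0,0,0,0],
    [0,0,0,0,0,0],
    [0,0,0,0,0,0],
  ],
)

```text
time: 4.7
ee_pos: [0.5149, -0.0582, 0.1573]
tool_rot: [-0.001, -0.351, 0.936, 0.0]
contact_force: [-0.0, -0.4, -0.6]
grip_width: 0.0092
```

```bash
python3 go.py .5155 -.0587 .158 131
```

```text
t 4.7 pos [ 0.5149 -0.0582  0.1573] yawY 131.06 tool z [-0.0027  0.     -1.    ] F [-0.  -0.4 -0.6] grip 9.2 q [-0.11  0.31 -0.32  0.95 -0.   -0.83]
shift in present axes [-0.1 -0.8 -0.7] turn [ 0.002 -0.002  0.001] shift in goal axes [-0.1 -0.8 -0.7]
```

>>> apply_moves(
  increments=[
    [0,0,-10,0,0,0],
    [0,0,-15,0,0,0],
    [0,0,-20,0,0,0],
    [0,0,-20,0,0,0],
    [0,0,-10,0,0,-0.06],
    [0,0,0,0,0,-0.06],
    [0,0,0,0,0,-0.06],
    [0,0,0,0,0,0],
  ],
)

```text
time: 5.37
ee_pos: [0.5114, -0.0576, 0.2367]
tool_rot: [-0.005, -0.437, 0.899, 0.003]
contact_force: [0.4, 0.1, -3.7]
grip_width: 0.0092
```

```bash
python3 go.py .5067 .1861 .24 141.7
```

```text
t 5.37 pos [ 0.5114 -0.0576  0.2367] yawY 141.83 tool z [-0.0114  0.0019 -0.9999] F [ 0.4  0.1 -3.7] grip 9.2 q [-0.11  0.26 -0.17  1.15  0.   -1.02]
shift in present axes [-188.7  154.4   -2.8] turn [ 0.01  -0.006  0.002] shift in goal axes [-188.3  154.8   -3.3]
```

>>> apply_moves(
  increments=[
    [-12,10,0,0,-0.006,0],
    [-24,20,0,0,0,0],
    [-26,21,0,0,0,0],
    [-26,21,0,0,0,0],
    [-26,21,0,0,0,0],
    [-24,20,0,0,0,0],
    [-14,11,0,0,0,0],
    [0,0,0,0,0,0],
  ],
)

```text
time: 6.03
ee_pos: [0.5076, 0.1445, 0.2378]
tool_rot: [-0.004, -0.428, 0.904, 0.005]
contact_force: [0.3, 0.2, -2.5]
grip_width: 0.0094
```

```bash
python3 go.py .5067 .1861 .24 141.7
```

```text
t 6.03 pos [0.5076 0.1445 0.2378] yawY 140.64 tool z [-0.0116  0.0061 -0.9999] F [ 0.3  0.2 -2.5] grip 9.4 q [ 0.27  0.28 -0.14  1.16  0.01 -0.61]
shift in present axes [-31.6  27.1  -1.9] turn [ 0.013 -0.002 -0.018] shift in goal axes [-32.1  26.5  -2.2]
```

>>> apply_moves(
  increments=[
    [-10,8,0,0.01,-0.002,-0.018],
    [-12,9,0,0,0,0],
    [-8,6,0,0,0,0],
    [0,0,0,0,0,0],
    [0,0,0,0,0,0],
  ],
)

```text
time: 6.45
ee_pos: [0.5065, 0.1832, 0.237]
tool_rot: [-0.004, -0.435, 0.901, 0.0]
contact_force: [-0.5, -0.0, -3.1]
grip_width: 0.0092
```

```bash
python3 go.py .5067 .1861 .24 141.7;  python3 - <<'E'
from rig import arm
import cv2
s=arm.grab_frame("scene");t=arm.grab_frame("top");w=arm.grab_frame("wrist")
for n,i in (("s",s),("t",t),("w",w)): cv2.imwrite(f"pics/{n}2.png",i)
cv2.imwrite("pics/s2c.png",cv2.resize(s[110:230,240:400],(800,600),interpolation=cv2.INTER_CUBIC))
cv2.imwrite("pics/t2c.png",cv2.resize(t[185:305,100:260],(800,600),interpolation=cv2.INTER_CUBIC))
E
```

```text
t 6.45 pos [0.5065 0.1832 0.237 ] yawY 141.52 tool z [-0.0066 -0.0027 -1.    ] F [-0.5 -0.  -3.1] grip 9.2 q [ 0.35  0.29 -0.12  1.16 -0.   -0.55]
shift in present axes [-2.4  1.7 -3. ] turn [ 0.004 -0.006 -0.003] shift in goal axes [-2.4  1.7 -3. ]
```

View pics/s2c.png

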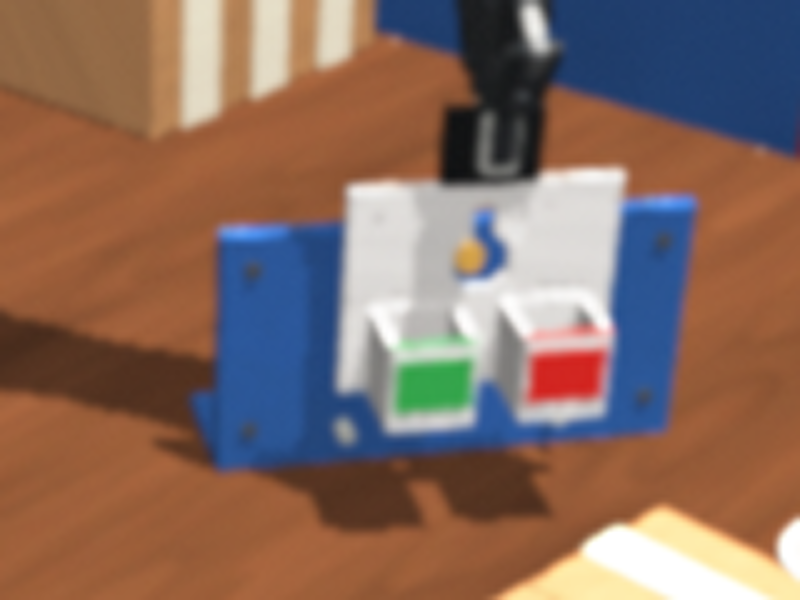

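View pics/t2c.png

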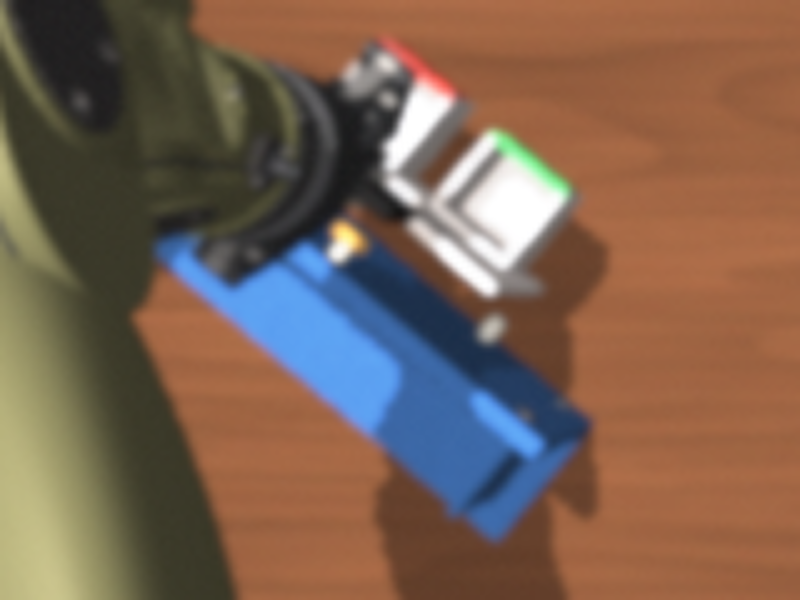

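View pics/w2.png

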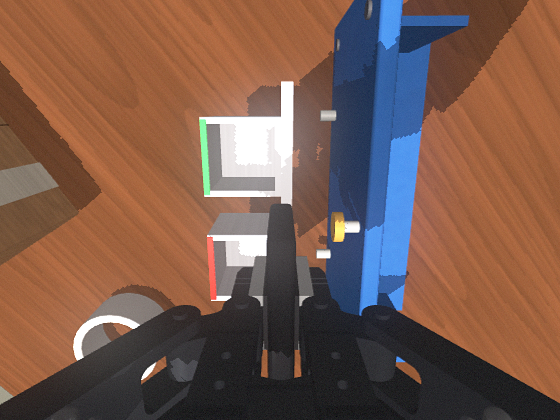

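```bash
python3 - <<'E'
import cv2
w=cv2.imread("pics/w2.png")
cv2.imwrite("pics/w2a.png",cv2.resize(w[70:310,195:355],(533,800),interpolation=cv2.INTER_CUBIC)[:600] if 0 else cv2.resize(w[70:220,195:395],(800,600),interpolation=cv2.INTER_CUBIC))
cv2.imwrite("pics/w2b.png",cv2.resize(w[190:340,195:395],(800,600),interpolation=cv2.INTER_CUBIC))
cv2.imwrite("pics/w2d.png",cv2.resize(w[0:135,310:490],(800,600),interpolation=cv2.INTER_CUBIC))
E
```

```text
(no output)
```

View pics/w2a.png

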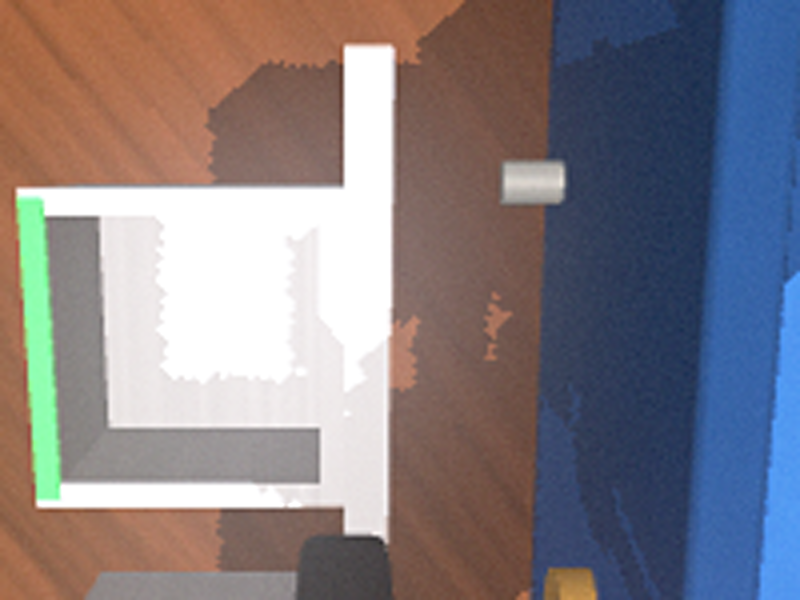

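View pics/w2b.png

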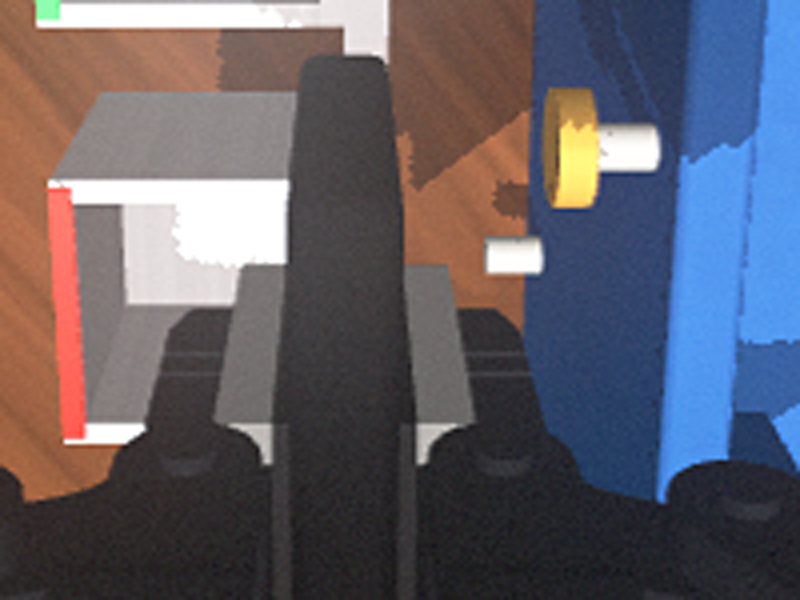

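```bash
cat > m2.py <<'E'
from rig import arm
from h import *
S=arm.calibration("scene");W=arm.calibration("wrist")
a=lambda p:crop((195,70),p,4); b=lambda p:crop((195,190),p,4); c=lambda p:crop((240,110),p)
hw=(W,[(-5,82,130),(0,82,130),(-57,66,55),(-57,14,55),(-57,-14,55),(-57,-66,55)],np.r_[a([(345,46),(394,46),(17,188),(37,507)]),b([(49,180),(64,442)])])
hs=(S,[(-5,82,130),(-5,-82,130),(-5,82,0),(-57,66,0),(-57,14,0),(-57,-14,0),(-57,-66,0)],c([(347,188),(626,172),(335,393),(388,432),(475,428),(520,420),(605,416)]))
def T6(p,X):
    X=np.atleast_2d(X); return Rn.from_euler("ZYX",[p[2],p[4],p[5]]).apply(X)+[p[0],p[1],p[3]]
for nm,o in (("w",[hw]),("s",[hs]),("both",[hw,hs])):
    f=lambda p:np.concatenate([(proj(k,T6(p,np.array(m)/1000))-px).ravel() for k,m,px in o]+[p[4:]*50])
    r=least_squares(f,[.51,.18,2.47,.08,0,0]);print("holder",nm,r.x.round(4),np.degrees(r.x[2:]).round(2),np.abs(f(r.x)).max().round(1))
    if nm=="w":H=r.x
# upstand by wrist
pts=[((-14,0,145),b([(571,148)])[0]),((0,0,145),b([(660,147)])[0])]
ln=[(163,0,a([(722,0)])[0]),(163,0,a([(690,560)])[0]),(163,0,b([(658,495)])[0]),(0,0,a([(552,0)])[0]),(0,0,a([(536,500)])[0]),(0,0,b([(525,490)])[0])]
def f(p):
    r=[proj(W,T(p[:3],np.array(m)/1000))[0]-px for m,px in pts]
    for i,(z,x,px) in enumerate(ln): r.append(proj(W,T(p[:3],[[x/1000,p[3+i],z/1000]]))[0]-px)
    return np.concatenate(r)
r=least_squares(f,[.4675,.217,2.473]+[0.05]*6,x_scale=[.01,.01,.01]+[.1]*6)
U=r.x;print("up w",U[:3].round(4),np.degrees(U[2]).round(2),np.abs(f(U)).round(1).reshape(-1,2).tolist())
us=[.4675,.2171,2.4729]
def rel(U,H):
    d=np.array(H[:2])-U[:2];cc,ss=np.cos(U[2]),np.sin(U[2]);return np.array([cc*d[0]+ss*d[1],-ss*d[0]+cc*d[1]])*1000
print("rel wrist x,y mm",rel(U,H).round(1),"dyaw",np.degrees(H[2]-U[2]).round(2),"z",H[3])
import sys
s=arm.read_state();print(s["ee_pos"])
E
python3 m2.py
```

```text
holder w [ 5.0200e-01  1.8310e-01  2.4669e+00  8.0100e-02 -1.0000e-04  6.0000e-03] [141.34   4.59  -0.     0.34] 0.3
holder s [5.1490e-01 1.6850e-01 2.4766e+00 9.0400e-02 1.0000e-03 4.1000e-03] [1.419e+02 5.180e+00 6.000e-02 2.400e-01] 0.5
holder both [5.0260e-01 1.8350e-01 2.4658e+00 7.9700e-02 1.1000e-03 2.0000e-04] [1.4128e+02 4.5600e+00 7.0000e-02 1.0000e-02] 1.4
up w [0.4681 0.2163 2.4779] 141.97 [[0.4, 0.0], [0.9, 0.0], [0.3, 0.0], [0.4, 0.0], [1.2, 0.1], [0.3, 0.0], [0.0, 0.0], [0.7, 0.0]]
rel wrist x,y mm [-47.2   5.3] dyaw -0.63 z 0.08010597178531817
[0.50669999 0.18270957 0.23710005]
```

The wrist picture puts the head at (338,227) and the hole 5 mm too far to +y, with the yaw 0.6° short. I'll correct that and bring the hole to screw height.

```bash
python3 go.py .5004 .1943 .2223 142.1
```

```text
t 6.6 pos [0.5067 0.1827 0.2371] yawY 141.48 tool z [-0.0064 -0.0022 -1.    ] F [ 0.5  0.1 -2.8] grip 9.6 q [ 0.35  0.29 -0.12  1.16  0.   -0.55]
shift in present axes [-5.2 12.1 14.8] turn [ 0.004 -0.006 -0.011] shift in goal axes [-5.3 12.1 14.8]
```

>>> apply_moves(
  increments=[
    [-2,2,4,0.004,-0.006,-0.01],
    [-2,2,4,0,0,0],
    [-1.5,2,4,0,0,0],
    [0,0,1,0,0,0],
    [0,0,0,0,0,0],
  ],
)

```text
time: 7.02
ee_pos: [0.5051, 0.1888, 0.2226]
tool_rot: [0.0, -0.437, 0.899, -0.0]
contact_force: [0.6, -1.0, -2.4]
grip_width: 0.0096
```

```bash
python3 go.py .5004 .1943 .2223 142.1
```

```text
t 7.02 pos [0.5051 0.1888 0.2226] yawY 141.87 tool z [ 7.e-04 -6.e-04 -1.e+00] F [ 0.6 -1.  -2.4] grip 9.6 q [ 0.36  0.3  -0.16  1.12 -0.   -0.55]
shift in present axes [-1.4  7.1  0.3] turn [-0.001 -0.    -0.004] shift in goal axes [-1.4  7.1  0.3]
```

>>> apply_moves(
  increments=[
    [-1.4,3,0,0,0,-0.003],
    [0,3,0,0,0,0],
    [0,0,0,0,0,0],
    [0,0,0,0,0,0],
  ],
)

```text
time: 7.35
ee_pos: [0.5006, 0.194, 0.2224]
tool_rot: [-0.0, -0.439, 0.899, -0.0]
contact_force: [0.1, 0.8, -3.0]
grip_width: 0.0093
```

```bash
python3 go.py .5004 .1943 .2223 142.1;  python3 - <<'E'
from rig import arm
import cv2
s=arm.grab_frame("scene");w=arm.grab_frame("wrist")
cv2.imwrite("pics/s3c.png",cv2.resize(s[110:230,240:400],(800,600),interpolation=cv2.INTER_CUBIC))
cv2.imwrite("pics/w3a.png",cv2.resize(w[70:220,195:395],(800,600),interpolation=cv2.INTER_CUBIC))
cv2.imwrite("pics/w3b.png",cv2.resize(w[190:340,195:395],(800,600),interpolation=cv2.INTER_CUBIC))
E
```

```text
t 7.35 pos [0.5006 0.194  0.2224] yawY 142.05 tool z [-1.e-04 -9.e-04 -1.e+00] F [ 0.1  0.8 -3. ] grip 9.3 q [ 0.37  0.29 -0.16  1.12 -0.   -0.54]
shift in present axes [-0.1  0.3  0.1] turn [-0.001 -0.001 -0.001] shift in goal axes [-0.1  0.3  0.1]
```

View pics/s3c.png

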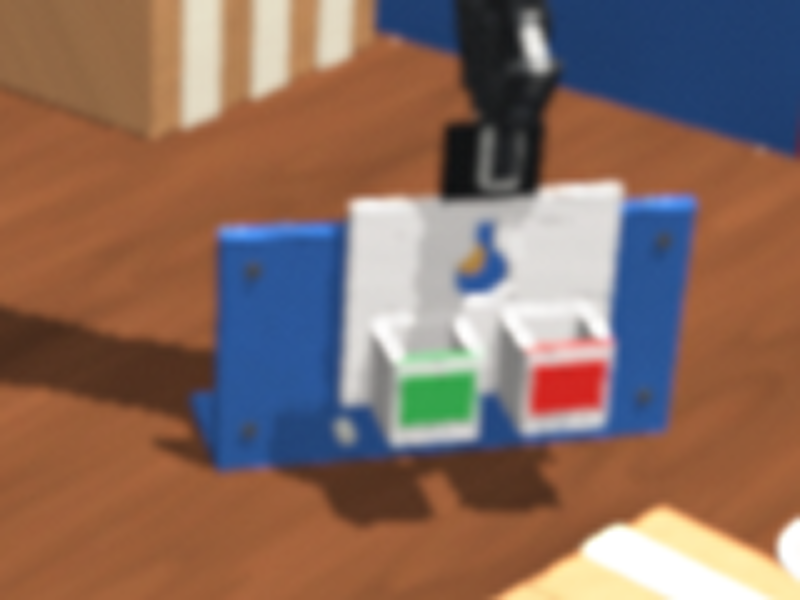

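View pics/w3a.png

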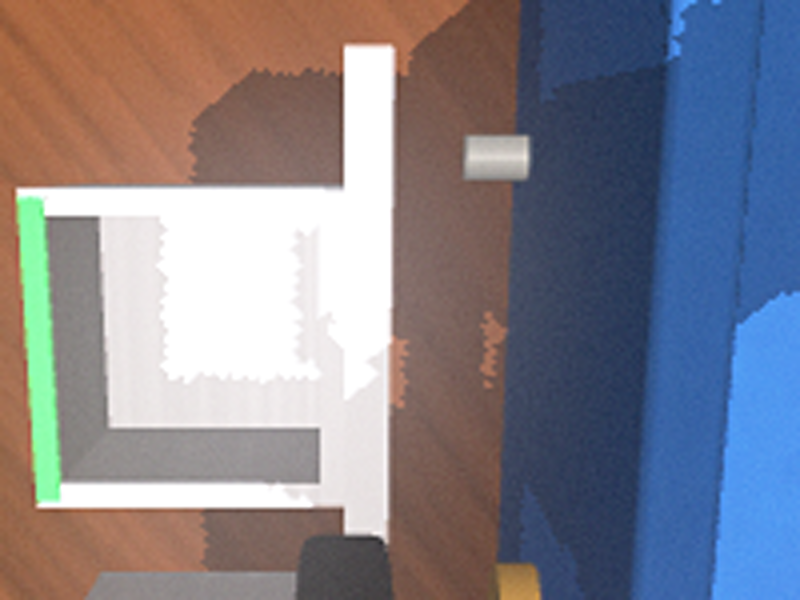

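View pics/w3b.png

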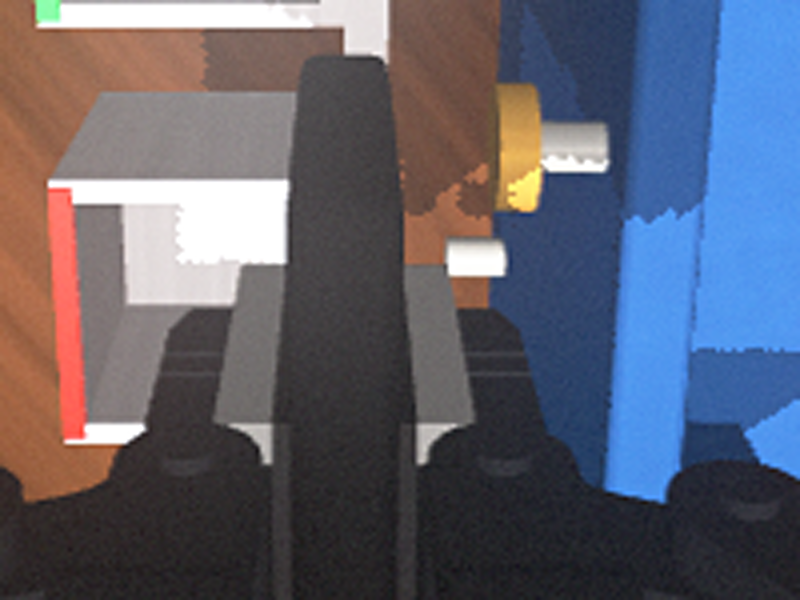

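```bash
sed -e 's/(571,148)/(519,148)/;s/(660,147)/(608,147)/;s/(722,0)/(669,0)/;s/(690,560)/(637,560)/;s/(658,495)/(605,495)/;s/(552,0)/(519,0)/;s/(536,500)/(500,500)/;s/b(\[(525,490)/b([(490,300)/' -e 's/hw,hs\]/hw]/' m2.py > m3.py; sed -i 's/c(\[(347,188).*/c([(350,202),(622,184),(340,404),(390,446),(480,441),(527,434),(607,431)]))/' m3.py; python3 m3.py
python3 - <<'E'
# scene: where does hole/head project, given scene-only single fits
from rig import arm
from h import *
S=arm.calibration("scene")
import numpy as np
# holder pose predicted from wrist fit -> hole centre in scene; compare with picture (483,268)
for H in ([.4681+.7877*.0352-0,.2163-.6161*.0352,2.478,.065],):
    print(((proj(S,T(H,np.array([[-5,0,80],[-5,0,115],[-5,82,130],[-5,-82,130],[-57,66,0]])/1000))-[240,110]+.5)*5-.5).round(0))
print(((proj(S,T([.4681,.2163,2.478],np.array([[-17,0,145],[0,150,163],[0,-150,163]])/1000))-[240,110]+.5)*5-.5).round(0))
E
```

```text
holder w [4.9670e-01 1.9440e-01 2.4765e+00 6.5700e-02 2.3000e-03 2.7000e-03] [1.4189e+02 3.7700e+00 1.3000e-01 1.5000e-01] 0.3
holder s [0.5159 0.1704 2.4904 0.0812 0.0038 0.0026] [142.69   4.65   0.22   0.15] 0.9
holder both [4.9670e-01 1.9440e-01 2.4765e+00 6.5700e-02 2.3000e-03 2.7000e-03] [1.4189e+02 3.7700e+00 1.3000e-01 1.5000e-01] 0.3
up w [0.4682 0.2162 2.4755] 141.83 [[0.9, 0.2], [0.6, 0.1], [0.6, 0.0], [0.5, 0.0], [0.8, 0.1], [0.1, 0.0], [0.4, 0.0], [0.4, 0.0]]
rel wrist x,y mm [-35.9  -0.5] dyaw 0.06 z 0.0657483188181768
[0.50066634 0.19392291 0.22237749]
[[477. 275.]
 [481. 221.]
 [347. 207.]
 [616. 188.]
 [385. 444.]]
[[465. 258.]
 [216. 237.]
 [693. 202.]]
```

>>> apply_moves(
  increments=[
    [0.5,5,0,0,0,0],
    [0,7,0,0,0,0],
    [0,6,0,0,0,0],
    [0,3,0,0,0,0],
  ],
)

```text
time: 7.78
ee_pos: [0.483, 0.2072, 0.2226]
tool_rot: [0.0, -0.438, 0.899, -0.0]
contact_force: [-0.9, 0.2, -2.8]
grip_width: 0.0091
```

```bash
python3 go.py .4745 .2139 .2223 142
```

```text
t 7.78 pos [0.483  0.2072 0.2226] yawY 141.97 tool z [ 5.e-04 -5.e-04 -1.e+00] F [-0.9  0.2 -2.8] grip 9.1 q [ 0.41  0.27 -0.19  1.11 -0.   -0.5 ]
shift in present axes [-0.  10.8  0.3] turn [-0.001 -0.    -0.001] shift in goal axes [-0.  10.8  0.3]
```

>>> apply_moves(
  increments=[
    [0,4,0,0,0,0],
    [0,4,0,0,0,0],
    [0,1.5,0,0,0,0],
    [0,0,0,0,0,0],
  ],
)

```text
time: 8.12
ee_pos: [0.4733, 0.2146, 0.2228]
tool_rot: [0.0, -0.439, 0.898, -0.0]
contact_force: [-0.0, 0.5, -4.2]
grip_width: 0.0096
```

```bash
python3 go.py .4745 .2139 .2223 142;  python3 - <<'E'
from rig import arm
import cv2
s=arm.grab_frame("scene");w=arm.grab_frame("wrist")
cv2.imwrite("pics/s4c.png",cv2.resize(s[110:230,240:400],(800,600),interpolation=cv2.INTER_CUBIC))
cv2.imwrite("pics/w4b.png",cv2.resize(w[70:340,195:395],(592,800)if 0 else (444,600),interpolation=cv2.INTER_CUBIC))
E
```

```text
t 8.12 pos [0.4733 0.2146 0.2228] yawY 142.08 tool z [ 3.e-04 -3.e-04 -1.e+00] F [-0.   0.5 -4.2] grip 9.6 q [ 0.43  0.26 -0.2   1.11 -0.   -0.48]
shift in present axes [-0.2 -1.4  0.5] turn [-0.    -0.     0.001] shift in goal axes [-0.2 -1.4  0.5]
```

View pics/s4c.png

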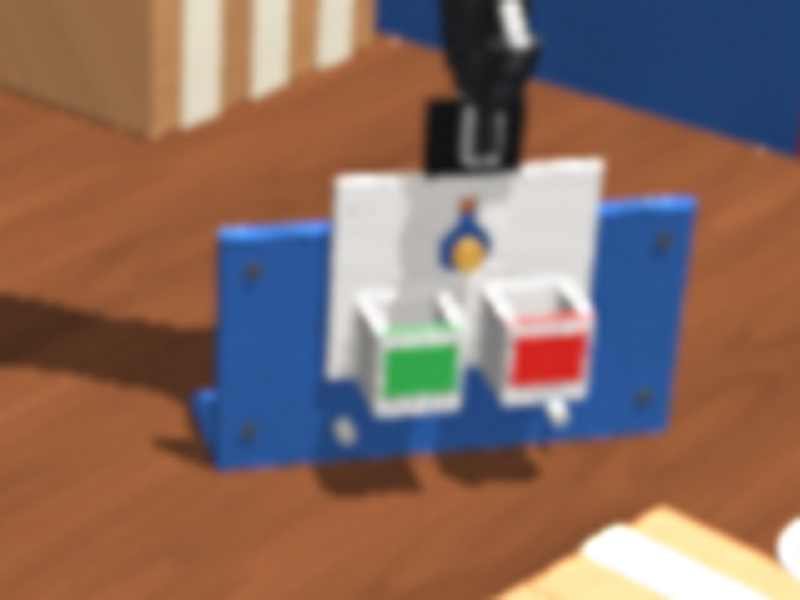

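View pics/w4b.png

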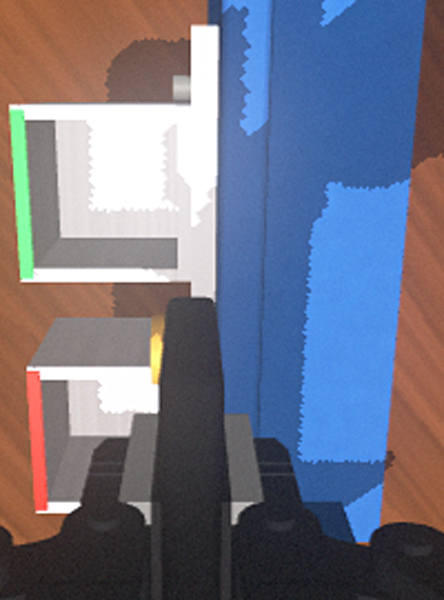

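The brass head is in front of the plate, centred in the big hole (466 vs 465 in the scene crop). Next I slide the holder down.

>>> apply_moves(
  increments=[
    [0,-1,4,0,0,0],
    [0,0,5,0,0,0],
    [0,0,5,0,0,0],
    [0,0,2,0,0,0],
  ],
)

```text
time: 8.55
ee_pos: [0.4757, 0.2135, 0.2058]
tool_rot: [0.001, -0.438, 0.899, -0.001]
contact_force: [0.2, 0.1, -3.9]
grip_width: 0.0096
```

```bash
python3 go.py .4745 .2139 .1913 142
```

```text
t 8.55 pos [0.4757 0.2135 0.2058] yawY 142.01 tool z [ 2.3e-03 -1.0e-04 -1.0e+00] F [ 0.2  0.1 -3.9] grip 9.6 q [ 0.42  0.27 -0.23  1.06 -0.   -0.49]
shift in present axes [ 0.4  1.2 14.5] turn [-0.002  0.001  0.   ] shift in goal axes [ 0.4  1.2 14.5]
```

>>> apply_moves(
  increments=[
    [0.3,1,4,0,0,0],
    [0,0,4,0,0,0],
    [0,0,3,0,0,0],
    [0,0,0,0,0,0],
  ],
)

```text
time: 8.88
ee_pos: [0.474, 0.2132, 0.192]
tool_rot: [-0.0, -0.438, 0.899, -0.001]
contact_force: [-0.3, 0.0, -3.0]
grip_width: 0.0092
```

```bash
python3 go.py .4745 .2139 .1913 142
```

```text
t 8.88 pos [0.474  0.2132 0.192 ] yawY 141.97 tool z [-3.0e-04 -1.3e-03 -1.0e+00] F [-0.3  0.  -3. ] grip 9.2 q [ 0.42  0.28 -0.26  1.03 -0.   -0.48]
shift in present axes [-0.8  0.   0.7] turn [-0.001 -0.001 -0.001] shift in goal axes [-0.8  0.   0.7]
```

>>> apply_moves(
  increments=[
    [-0.6,0,1,0,0,0],
    [0,0,0.7,0,0,0],
    [0,0,0.5,0,0,0],
  ],
)

```text
time: 9.13
ee_pos: [0.4743, 0.2135, 0.1909]
tool_rot: [-0.0, -0.438, 0.899, -0.001]
contact_force: [-2.0, -1.0, 0.7]
grip_width: 0.0094
```

```bash
python3 go.py .4745 .2139 .1913 142;  python3 - <<'E'
from rig import arm
import cv2
s=arm.grab_frame("scene");w=arm.grab_frame("wrist")
cv2.imwrite("pics/s5c.png",cv2.resize(s[110:230,240:400],(800,600),interpolation=cv2.INTER_CUBIC))
E
```

```text
t 9.13 pos [0.4743 0.2135 0.1909] yawY 141.96 tool z [ 3.0e-04 -1.4e-03 -1.0e+00] F [-2.  -1.   0.7] grip 9.4 q [ 0.42  0.28 -0.26  1.03 -0.   -0.48]
shift in present axes [-0.4  0.1 -0.4] turn [-0.001 -0.001 -0.001] shift in goal axes [-0.4  0.1 -0.4]
```

View pics/s5c.png

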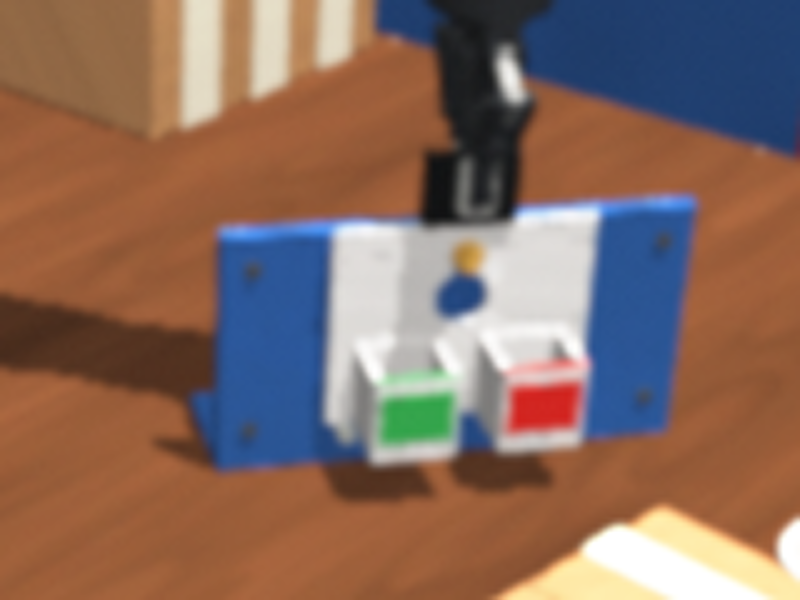

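The head covers the slot top and the weight has moved to the screw. Now I release and lift.

>>> apply_moves(
  increments=[
    [0,0,0,0,0,0],
    [0,0,0,0,0,0],
    [0,0,0,0,0,0],
    [0,0,0,0,0,0],
  ],
  hand=40,
)

```text
time: 9.57
ee_pos: [0.4767, 0.2147, 0.1923]
tool_rot: [0.003, -0.438, 0.899, -0.001]
contact_force: [-0.0, -0.6, 0.0]
grip_width: 0.04
```

>>> apply_moves(
  increments=[
    [0,0,-10,0,0,0],
    [0,0,-25,0,0,0],
    [0,0,-30,0,0,0],
    [0,0,-30,0,0,0],
    [0,0,-20,0,0,0],
    [0,0,0,0,0,0],
  ],
)

```text
time: 10.07
ee_pos: [0.4751, 0.2142, 0.3136]
tool_rot: [0.002, -0.438, 0.899, -0.001]
contact_force: [0.1, 0.8, -0.6]
grip_width: 0.04
```

```bash
python3 go.py .5197 -.2949 .30 142;  python3 - <<'E'
from rig import arm
import cv2
s=arm.grab_frame("scene");w=arm.grab_frame("wrist")
cv2.imwrite("pics/s6c.png",cv2.resize(s[110:230,240:400],(800,600),interpolation=cv2.INTER_CUBIC))
cv2.imwrite("pics/w6.png",w)
E
```

```text
t 10.07 pos [0.4751 0.2142 0.3136] yawY 141.97 tool z [ 3.7e-03  2.0e-04 -1.0e+00] F [ 0.1  0.8 -0.6] grip 40.0 q [ 0.42  0.23 -0.01  1.33 -0.   -0.48]
shift in present axes [ 373.6 -348.7   13.6] turn [-0.003  0.002 -0.   ] shift in goal axes [ 373.7 -348.6   13.6]
```

View pics/s6c.png

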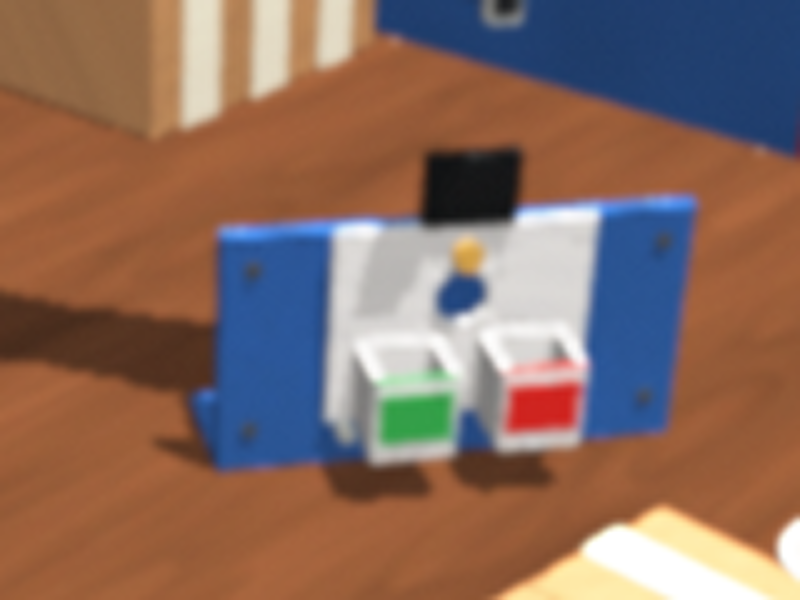

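View pics/w6.png

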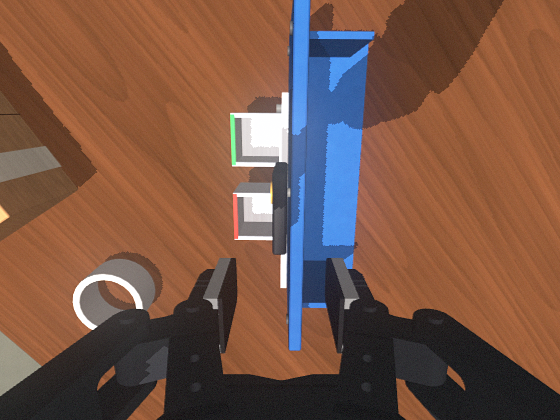

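Holder hangs freely with the tab above the upstand. Next is the red gauge.

>>> apply_moves(
  increments=[
    [14,-13,0,0,0,-0.12],
    [28,-26,0,0,0,0],
    [28,-26,0,0,0,0],
    [28,-26,0,0,0,0],
    [28,-26,0,0,0,0],
    [28,-26,0,0,0,0],
    [28,-26,0,0,0,0],
    [28,-26,0,0,0,0],
  ],
  hand=50,
)

```text
time: 10.83
ee_pos: [0.5289, -0.0703, 0.2991]
tool_rot: [-0.007, -0.501, 0.865, 0.005]
contact_force: [0.6, -0.1, -0.5]
grip_width: 0.0498
```

>>> apply_moves(
  increments=[
    [0,0,0,0,0,-0.12],
    [0,0,0,0,0,-0.12],
    [0,0,0,0,0,-0.12],
    [0,0,0,0,0,-0.12],
    [0,0,0,0,0,-0.12],
    [0,0,0,0,0,-0.12],
    [0,0,0,0,0,-0.12],
    [0,0,0,0,0,-0.12],
  ],
)

```text
time: 11.5
ee_pos: [0.5231, -0.0811, 0.284]
tool_rot: [0.01, 0.851, -0.525, -0.018]
contact_force: [0.2, -0.4, 0.1]
grip_width: 0.05
```

```bash
python3 go.py .5197 -.2949 .30 210
```

```text
t 11.5 pos [ 0.5231 -0.0811  0.284 ] yawY -153.36 tool z [-0.0419  0.0016 -0.9991] F [ 0.2 -0.4  0.1] grip 50.0 q [-0.15  0.29 -0.01  1.32 -0.   -2.19]
shift in present axes [189.2  99.4 -16.2] turn [ 0.036  0.021 -0.059] shift in goal axes [183.4 109.8 -16. ]
```

>>> apply_moves(
  increments=[
    [12,6,-4,0.036,0.021,0],
    [28,15,-4,0,0,0],
    [33,17,-4,0,0,0],
    [33,17,0,0,0,0],
    [33,17,0,0,0,0],
    [28,15,0,0,0,0],
    [12,7,0,0,0,0],
    [0,0,0,0,0,0],
  ],
)

```text
time: 12.17
ee_pos: [0.5145, -0.2875, 0.2813]
tool_rot: [0.002, 0.854, -0.52, -0.011]
contact_force: [0.0, 0.2, 0.4]
grip_width: 0.0499
```

```bash
python3 go.py .5197 -.2949 .30 206.6
```

```text
t 12.17 pos [ 0.5145 -0.2875  0.2813] yawY -152.72 tool z [-0.021   0.0081 -0.9997] F [0.  0.2 0.4] grip 49.9 q [-0.51  0.38  0.12  1.34 -0.   -2.55]
shift in present axes [  8.7  -0.9 -18.8] turn [0.015 0.017 0.012] shift in goal axes [  9.   -1.3 -18.7]
```

>>> apply_moves(
  increments=[
    [4,-0.5,0,0.015,0.017,0],
    [2,-0.5,0,0,0,0],
    [0,0,0,0,0,0],
  ],
)

```text
time: 12.42
ee_pos: [0.5164, -0.2907, 0.2773]
tool_rot: [-0.001, 0.854, -0.521, -0.004]
contact_force: [-0.2, 0.3, 0.5]
grip_width: 0.05
```

```bash
cat > gz.py <<'E'
import sys,cv2
from rig import arm
from h import *
xy={"red":[.5197,-.2949],"green":[.5978,-.3067]}[sys.argv[1]]
c=arm.calibration("wrist");f=arm.grab_frame("wrist");print(arm.read_state()["ee_pos"].round(4))
for z in (160,62,50):
    u=proj(c,[*xy,z/1000])[0];print(z,u.round(1));cv2.circle(f,(int(u[0]),int(u[1])),3,(255,0,255),-1)
cv2.imwrite(sys.argv[2],f)
E
python3 go.py .5197 -.2949 .30 206.6; python3 gz.py red pics/w7.png
```

```text
t 12.42 pos [ 0.5164 -0.2907  0.2773] yawY -152.81 tool z [-0.0058  0.0055 -1.    ] F [-0.2  0.3  0.5] grip 50.0 q [-0.51  0.38  0.11  1.31  0.   -2.56]
shift in present axes [  5.   -0.9 -22.8] turn [0.003 0.008 0.01 ] shift in goal axes [  5.2  -1.1 -22.7]
[ 0.5163 -0.2904  0.2774]
160 [279.5 205.3]
62 [279.7 178.6]
50 [279.7 176.2]
```

View pics/w7.png

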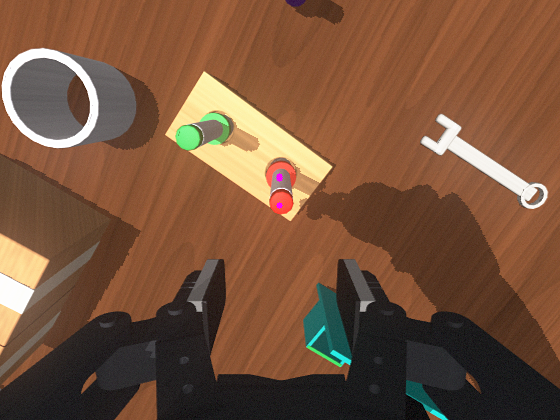

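>>> apply_moves(
  increments=[
    [4,-0.3,8,0.003,0.006,0],
    [3,0,22,0,0,0],
    [0,0,30,0,0,0],
    [0,0,30,0,0,0],
    [0,0,24,0,0,0],
    [0,0,10,0,0,0],
    [0,0,0,0,0,0],
  ],
)

```text
time: 13.05
ee_pos: [0.5225, -0.2878, 0.151]
tool_rot: [-0.002, 0.856, -0.516, -0.0]
contact_force: [-0.1, -0.6, 0.6]
grip_width: 0.0498
```

```bash
python3 go.py .519 -.2967 .138 207
```

```text
t 13.05 pos [ 0.5225 -0.2878  0.151 ] yawY -152.15 tool z [ 0.0018  0.0031 -1.    ] F [-0.1 -0.6  0.6] grip 49.8 q [-0.51  0.43 -0.14  1.    0.   -2.56]
shift in present axes [ 6.3  7.3 12.9] turn [-0.003  0.002  0.015] shift in goal axes [ 6.3  7.2 13. ]
```

>>> apply_moves(
  increments=[
    [2.5,3,4,0,0,0],
    [2,2.5,4,0,0,0],
    [1,1,2,0,0,0],
    [0,0,0,0,0,0],
  ],
)

```text
time: 13.38
ee_pos: [0.5203, -0.2942, 0.1419]
tool_rot: [-0.002, 0.857, -0.515, 0.0]
contact_force: [0.4, 0.4, -0.0]
grip_width: 0.05
```

```bash
python3 go.py .519 -.2967 .138 207; python3 gz.py red pics/w8.png
```

```text
t 13.38 pos [ 0.5203 -0.2942  0.1419] yawY -151.94 tool z [ 0.0025  0.0031 -1.    ] F [ 0.4  0.4 -0. ] grip 50.0 q [-0.52  0.44 -0.15  0.98  0.   -2.58]
shift in present axes [1.6 2.3 3.9] turn [-0.004  0.002  0.019] shift in goal axes [1.7 2.3 3.9]
[ 0.5205 -0.2943  0.1423]
160 [283.9 321.1]
62 [283.2 229.6]
50 [283.2 223.5]
```

View pics/w8.png

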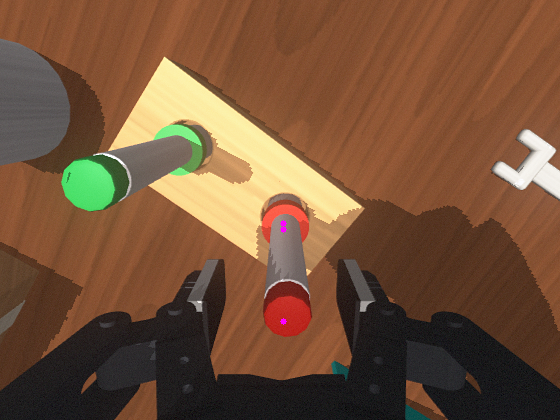

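>>> apply_moves(
  increments=[
    [1.5,1.5,3,0,0,0],
    [0.5,0.5,1,0,0,0],
    [0,0,0,0,0,0],
    [0,0,0,0,0,0],
    [0,0,0,0,0,0],
  ],
  hand=0,
  squeeze=45,
)

```text
time: 13.85
ee_pos: [0.5206, -0.2984, 0.14]
tool_rot: [-0.002, 0.857, -0.515, 0.003]
contact_force: [0.7, -0.5, -0.7]
grip_width: 0.017
```

```bash
python3 go.py .519 -.2967 .138 207
```

```text
t 13.85 pos [ 0.5206 -0.2984  0.14  ] yawY -151.99 tool z [ 6.3e-03  7.0e-04 -1.0e+00] F [ 0.7 -0.5 -0.7] grip 17.0 q [-0.52  0.45 -0.15  0.97  0.   -2.58]
shift in present axes [-2.3  0.6  2. ] turn [-0.006 -0.002  0.018] shift in goal axes [-2.3  0.6  2. ]
```

>>> apply_moves(
  increments=[
    [0,0,-10,0,0,0],
    [0,0,-25,0,0,0],
    [0,0,-35,0,0,0],
    [0,0,-35,0,0,0],
    [0,0,-30,0,0,0],
    [0,0,-15,0,0,0],
    [0,0,0,0,0,0],
  ],
)

```text
time: 14.43
ee_pos: [0.5171, -0.2969, 0.2963]
tool_rot: [-0.002, 0.857, -0.515, -0.002]
contact_force: [-0.5, -0.0, -1.8]
grip_width: 0.0172
```

```bash
python3 go.py .53 .1 .29 231.9
```

```text
t 14.43 pos [ 0.5171 -0.2969  0.2963] yawY -151.98 tool z [-6.e-04  5.e-03 -1.e+00] F [-0.5 -0.  -1.8] grip 17.2 q [-0.52  0.37  0.15  1.35  0.   -2.58]
shift in present axes [-344.3 -197.8    8.2] turn [-0.003  0.004 -0.417] shift in goal axes [-234.7 -320.3    6.3]
```

>>> apply_moves(
  increments=[
    [-14,-8,0,0,0,0],
    [-28,-16,0,0,0,0],
    [-33,-19,0,0,0,0],
    [-33,-19,0,0,0,0],
    [-33,-19,0,0,0,0],
    [-33,-19,0,0,0,0],
    [-33,-19,0,0,0,0],
    [-33,-19,0,0,0,0],
  ],
)

```text
time: 15.1
ee_pos: [0.5225, -0.0126, 0.2891]
tool_rot: [0.0, 0.854, -0.521, -0.006]
contact_force: [0.8, -0.1, -2.2]
grip_width: 0.0166
```

>>> apply_moves(
  increments=[
    [-33,-19,0,0,0,0],
    [-33,-19,0,0,0,0],
    [-20,-11,0,0,0,0],
    [-10,-5,0,0,0,-0.08],
    [0,0,0,0,0,-0.1],
    [0,0,0,0,0,-0.1],
    [0,0,0,0,0,-0.1],
    [0,0,0,0,0,0],
  ],
)

```text
time: 15.77
ee_pos: [0.5127, 0.1181, 0.2771]
tool_rot: [0.002, 0.943, -0.333, -0.017]
contact_force: [0.1, -0.7, -2.8]
grip_width: 0.0169
```

```bash
python3 go.py .519 .2267 .29 231.9
```

```text
t 15.77 pos [0.5127 0.1181 0.2771] yawY -128.92 tool z [-0.0338  0.0086 -0.9994] F [ 0.1 -0.7 -2.8] grip 16.9 q [ 0.22  0.27 -0.04  1.28  0.02 -2.24]
shift in present axes [-63.7 -88.2 -12.2] turn [ 0.014  0.032 -0.015] shift in goal axes [-62.  -89.3 -12.9]
```

>>> apply_moves(
  increments=[
    [-4,-10,-4,0.014,0.03,-0.01],
    [-8,-20,-4,0,0,0],
    [-9,-22,0,0,0,0],
    [-8,-18,0,0,0,0],
    [-4,-8,0,0,0,0],
    [0,0,0,0,0,0],
  ],
)

```text
time: 16.27
ee_pos: [0.5295, 0.2022, 0.2781]
tool_rot: [0.004, 0.942, -0.336, -0.006]
contact_force: [0.1, 0.2, -1.3]
grip_width: 0.0169
```

```bash
python3 go.py .519 .2267 .28 231.9
```

```text
t 16.27 pos [0.5295 0.2022 0.2781] yawY -129.28 tool z [-0.0144 -0.003  -0.9999] F [ 0.1  0.2 -1.3] grip 16.9 q [ 0.36  0.33  0.04  1.3   0.   -2.09]
shift in present axes [-23.6 -12.3  -1.8] turn [ 0.011  0.009 -0.021] shift in goal axes [-23.3 -12.8  -1.9]
```

>>> apply_moves(
  increments=[
    [-7,-4,0,0.01,0.009,-0.02],
    [-8,-4,0,0,0,0],
    [-6,-3,0,0,0,0],
    [0,0,0,0,0,0],
    [0,0,0,0,0,0],
  ],
)

```text
time: 16.68
ee_pos: [0.516, 0.2231, 0.2763]
tool_rot: [0.003, 0.945, -0.328, -0.002]
contact_force: [0.1, 0.5, -2.0]
grip_width: 0.0168
```

```bash
python3 go.py .519 .2267 .28 231.9; cat > pk.py <<'E'
import sys,cv2
from rig import arm
s=arm.grab_frame("scene");w=arm.grab_frame("wrist")
cv2.imwrite(f"pics/s{sys.argv[1]}.png",cv2.resize(s[110:230,240:400],(800,600),interpolation=cv2.INTER_CUBIC))
cv2.imwrite(f"pics/w{sys.argv[1]}.png",w)
E
python3 pk.py 10
```

```text
t 16.68 pos [0.516  0.2231 0.2763] yawY -128.27 tool z [-0.0048 -0.0039 -1.    ] F [ 0.1  0.5 -2. ] grip 16.8 q [ 0.41  0.32  0.02  1.28 -0.   -2.06]
shift in present axes [ 0.2 -4.6 -3.7] turn [ 0.006  0.001 -0.003] shift in goal axes [ 0.2 -4.7 -3.7]
```

View pics/s10.png

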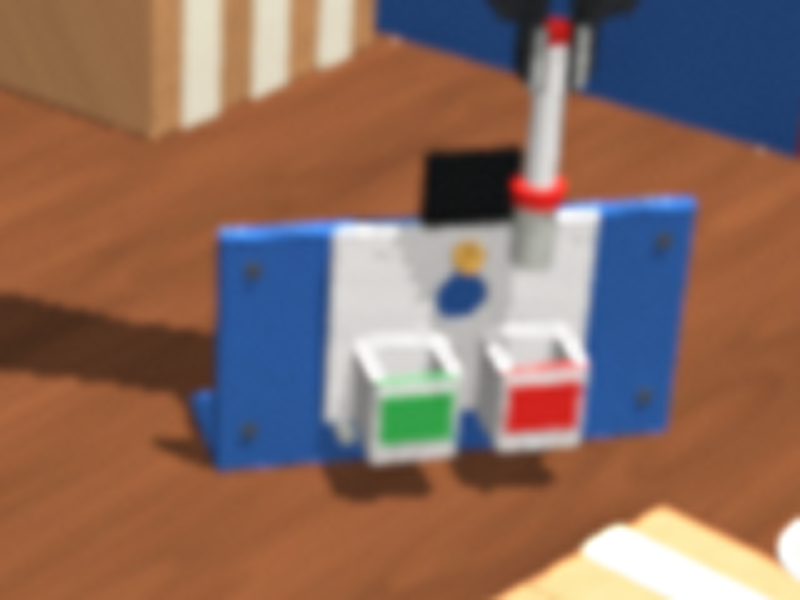

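View pics/w10.png

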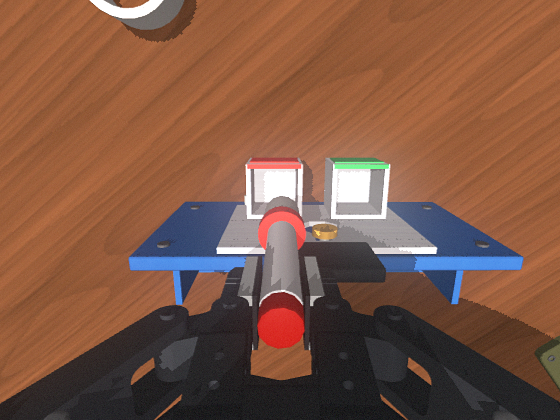

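```bash
python3 - <<'E'
import cv2
w=cv2.imread("pics/w10.png")
cv2.imwrite("pics/w10c.png",cv2.resize(w[140:290,215:415],(800,600),interpolation=cv2.INTER_CUBIC))
E
```

```text
(no output)
```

View pics/w10c.png

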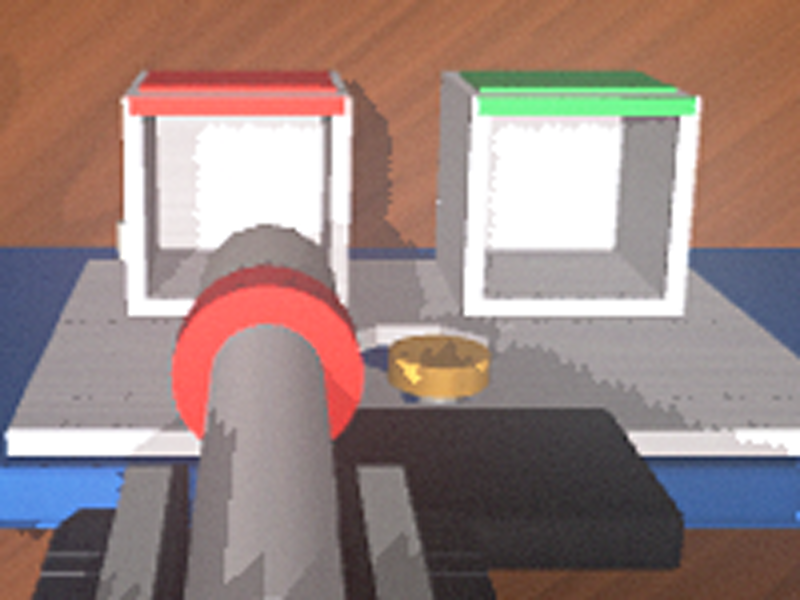

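```bash
cat > m4.py <<'E'
from rig import arm
from h import *
W=arm.calibration("wrist")
px=crop((215,140),[(123,97),(349,97),(472,97),(699,97),(130,315),(465,315),(685,315),(6,430)],4)
m=[(-57,-66,55),(-57,-14,55),(-57,14,55),(-57,66,55),(-5,-66,55),(-5,14,55),(-5,66,55),(-5,-82,130)]
def f(p): return (proj(W,T(p,np.array(m)/1000))-px).ravel()
r=least_squares(f,[.47,.214,2.477,.034]);p=r.x;print(p.round(4),np.degrees(p[2]).round(2),f(p).round(1))
g=lambda q:f([*q,.034]);r2=least_squares(g,p[:3]);print(r2.x.round(4),g(r2.x).round(1))
q=[*r2.x,.034]
print("red",T(q,[-.031,-.04,.004]),"green",T(q,[-.031,.04,.004]))
# gauge: lower end relative TCP along tool axis
s=arm.read_state();w,x,y,z=s["tool_rot"];R=Rn.from_quat([x,y,z,w]).as_matrix()
for d in (.020,-.090,-.130+.0): print(d,((proj(W,s["ee_pos"]-R[:,2]*d)-[215,140]+.5)*4-.5).round(0))
E
python3 m4.py
```

```text
[0.4701 0.2153 2.4686 0.033 ] 141.44 [ 0.  -0.3  0.5 -0.1  0.4 -0.1  0.4  0.1 -0.3 -0.5 -0.4 -0.3 -1.1 -0.2
  0.3  1.2]
[0.4703 0.2152 2.4683] [-0.1 -0.4  0.5 -0.2  0.5 -0.2  0.7  0.  -0.5 -0.4 -0.3 -0.2 -0.9 -0.1
 -0.   1.4]
red [[0.51950434 0.22718699 0.038     ]] green [[0.46961829 0.16464595 0.038     ]]
0.02 [[263. 742.]]
-0.09 [[264. 343.]]
-0.13 [[264. 276.]]
```

>>> apply_moves(
  increments=[
    [0.3,-2.5,0,0.006,0.001,0],
    [0,-2,5,0,0,0],
    [0,0,15,0,0,0],
    [0,0,12,0,0,0],
    [0,0,0,0,0,0],
  ],
)

```text
time: 17.2
ee_pos: [0.5218, 0.2257, 0.2442]
tool_rot: [-0.002, 0.944, -0.329, 0.002]
contact_force: [-0.8, 0.0, -2.7]
grip_width: 0.017
```

```bash
python3 go.py .5195 .2272 .168 231.6
```

```text
t 17.2 pos [0.5218 0.2257 0.2442] yawY -128.46 tool z [ 0.0049  0.0023 -1.    ] F [-0.8  0.  -2.7] grip 17.0 q [ 0.41  0.33 -0.04  1.19  0.   -2.06]
shift in present axes [-2.9  0.6 76.2] turn [-0.005 -0.002 -0.001] shift in goal axes [-2.7  0.3 76.2]
```

>>> apply_moves(
  increments=[
    [-1.5,0.2,4,-0.005,-0.002,0],
    [-1,0,8,0,0,0],
    [0,0,5,0,0,0],
    [0,0,0,0,0,0],
  ],
)

```text
time: 17.53
ee_pos: [0.5202, 0.227, 0.226]
tool_rot: [0.0, 0.944, -0.33, 0.0]
contact_force: [-0.4, -0.0, -2.1]
grip_width: 0.017
```

```bash
python3 go.py .5195 .2272 .168 231.6; python3 pk.py 11
```

```text
t 17.53 pos [0.5202 0.227  0.226 ] yawY -128.52 tool z [ 1.e-04 -6.e-04 -1.e+00] F [-0.4 -0.  -2.1] grip 17.0 q [ 0.41  0.34 -0.08  1.15 -0.   -2.06]
shift in present axes [-0.7  0.3 58. ] turn [ 0.    -0.    -0.002] shift in goal axes [-0.7  0.3 58. ]
```

View pics/w11.png

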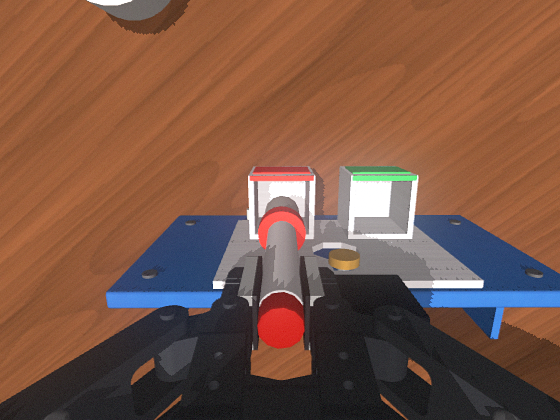

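The gauge end (281,203) is centred over the red pocket (250–315, 178–237). I'll lower it.

>>> apply_moves(
  increments=[
    [-0.5,0.2,7,0,0,0],
    [0,0,10,0,0,0],
    [0,0,10,0,0,0],
    [0,0,8,0,0,0],
    [0,0,5,0,0,0],
  ],
)

```text
time: 18.05
ee_pos: [0.5219, 0.2282, 0.1861]
tool_rot: [-0.002, 0.944, -0.33, 0.003]
contact_force: [-0.1, -0.3, -2.3]
grip_width: 0.0169
```

```bash
python3 go.py .5195 .2272 .168 231.6
```

```text
t 18.05 pos [0.5219 0.2282 0.1861] yawY -128.52 tool z [ 0.0066  0.0023 -1.    ] F [-0.1 -0.3 -2.3] grip 16.9 q [ 0.41  0.36 -0.15  1.05 -0.   -2.06]
shift in present axes [-1.3  2.4 18.1] turn [-0.006 -0.004 -0.002] shift in goal axes [-1.3  2.3 18.1]
```

>>> apply_moves(
  increments=[
    [-0.7,1,5,-0.006,-0.004,0],
    [-0.5,1,5,0,0,0],
    [0,0,4,0,0,0],
    [0,0,0,0,0,0],
  ],
)

```text
time: 18.38
ee_pos: [0.5184, 0.2268, 0.1687]
tool_rot: [0.001, 0.944, -0.33, -0.002]
contact_force: [-0.1, 0.0, -3.4]
grip_width: 0.0167
```

```bash
python3 go.py .5195 .2272 .168 231.6
```

```text
t 18.38 pos [0.5184 0.2268 0.1687] yawY -128.52 tool z [-0.004  -0.0015 -1.    ] F [-0.1  0.  -3.4] grip 16.7 q [ 0.41  0.38 -0.18  1.02  0.   -2.06]
shift in present axes [ 0.6 -1.   0.7] turn [ 0.004  0.002 -0.002] shift in goal axes [ 0.6 -1.   0.7]
```

>>> apply_moves(
  increments=[
    [0.3,-0.5,1,0.003,0.002,0],
    [0,0,1,0,0,0],
    [0,0,0,0,0,0],
  ],
)

```text
time: 18.63
ee_pos: [0.5194, 0.227, 0.1674]
tool_rot: [-0.0, 0.944, -0.33, 0.0]
contact_force: [0.3, 0.1, -2.1]
grip_width: 0.0167
```

```bash
python3 go.py .5195 .2272 .168 231.6; python3 pk.py 12
```

```text
t 18.63 pos [0.5194 0.227  0.1674] yawY -128.52 tool z [ 9.e-04 -2.e-04 -1.e+00] F [ 0.3  0.1 -2.1] grip 16.7 q [ 0.41  0.37 -0.19  1.01 -0.   -2.06]
shift in present axes [-0.  -0.2 -0.6] turn [-0.    -0.001 -0.002] shift in goal axes [-0.  -0.2 -0.6]
```

View pics/s12.png

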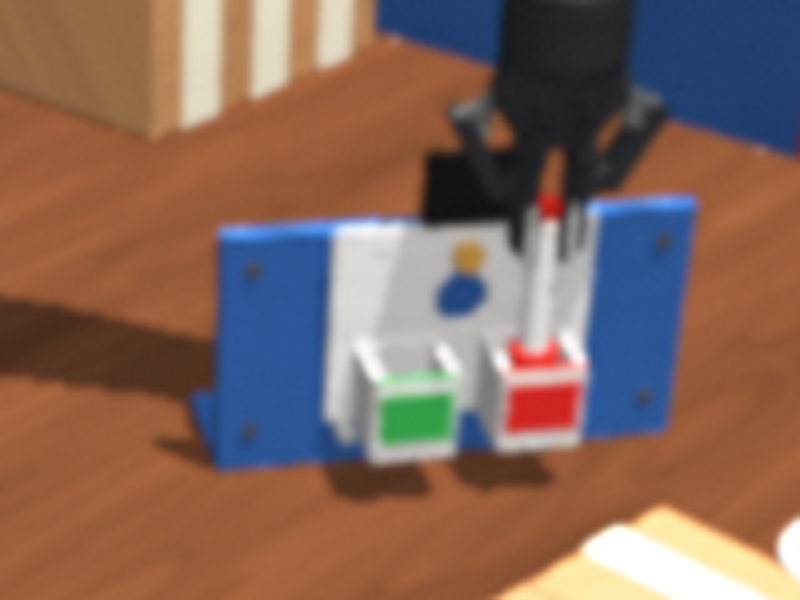

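View pics/w12.png

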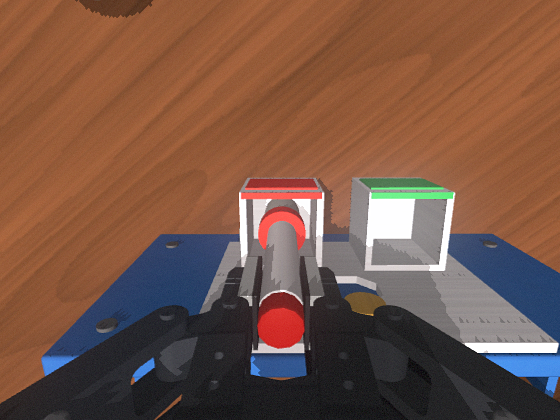

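>>> apply_moves(
  increments=[
    [0,0,1.5,0,0,0],
    [0,0,1.5,0,0,0],
    [0,0,0,0,0,0],
  ],
)

```text
time: 18.98
ee_pos: [0.52, 0.2268, 0.1672]
tool_rot: [-0.001, 0.944, -0.33, 0.002]
contact_force: [-0.7, -0.3, -0.7]
grip_width: 0.017
```

```bash
python3 go.py .5195 .2272 .165 231.6
```

```text
t 18.98 pos [0.52   0.2268 0.1672] yawY -128.53 tool z [ 3.9e-03 -1.0e-04 -1.0e+00] F [-0.7 -0.3 -0.7] grip 17.0 q [ 0.41  0.37 -0.19  1.   -0.   -2.06]
shift in present axes [-0.6 -0.   2.2] turn [-0.002 -0.003 -0.002] shift in goal axes [-0.6 -0.   2.2]
```

>>> apply_moves(
  increments=[
    [0,0,0,0,0,0],
    [0,0,0,0,0,0],
    [0,0,0,0,0,0],
  ],
  hand=30,
)

```text
time: 19.23
ee_pos: [0.5213, 0.2275, 0.1682]
tool_rot: [-0.002, 0.944, -0.33, 0.003]
contact_force: [0.3, 0.0, 0.4]
grip_width: 0.0302
```

>>> apply_moves(
  increments=[
    [0,0,-8,0,0,0],
    [0,0,-15,0,0,0],
    [0,0,-25,0,0,0],
    [0,0,-30,0,0,0],
    [0,0,-20,0,0,0],
    [0,0,0,0,0,0],
  ],
)

```text
time: 19.73
ee_pos: [0.5198, 0.2272, 0.2703]
tool_rot: [-0.001, 0.944, -0.33, 0.002]
contact_force: [0.9, 0.9, -0.0]
grip_width: 0.0302
```

```bash
python3 go.py .5978 -.3067 .29 207; python3 pk.py 13
```

```text
t 19.73 pos [0.5198 0.2272 0.2703] yawY -128.52 tool z [ 4.e-03  7.e-04 -1.e+00] F [ 0.9  0.9 -0. ] grip 30.2 q [ 0.41  0.32  0.01  1.25 -0.   -2.06]
shift in present axes [393.6 369.1 -19.8] turn [-0.004 -0.002  0.427] shift in goal axes [511.1 172.9 -19.7]
```

View pics/s13.png

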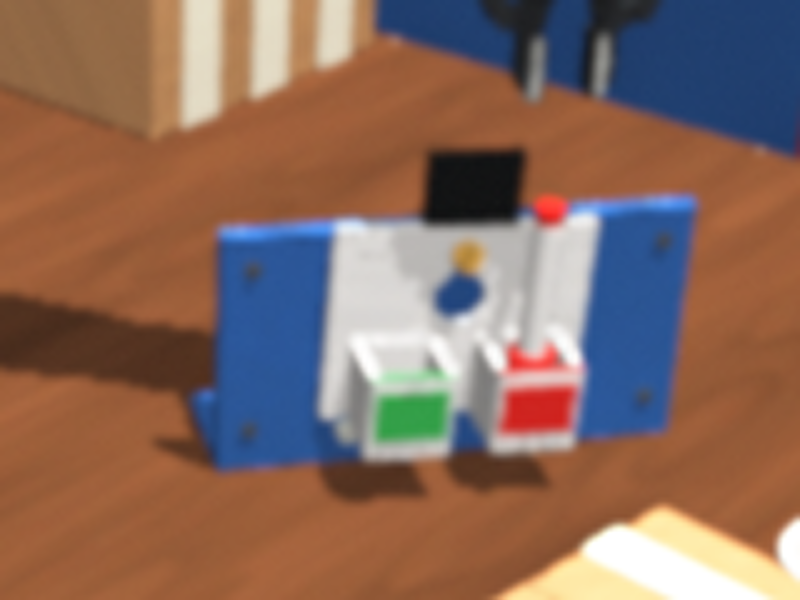

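View pics/w13.png

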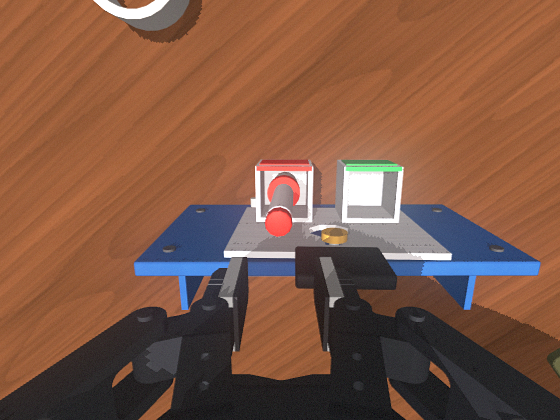

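>>> apply_moves(
  increments=[
    [0,0,-8,0,0,0.11],
    [0,0,-8,0,0,0.11],
    [0,0,-4,0,0,0.11],
    [0,0,0,0,0,0.1],
    [18,6,0,0,0,0],
    [33,11,0,0,0,0],
    [36,12,0,0,0,0],
    [36,12,0,0,0,0],
  ],
  hand=50,
)

```text
time: 20.5
ee_pos: [0.5303, 0.0999, 0.275]
tool_rot: [0.007, 0.85, -0.527, -0.007]
contact_force: [0.7, 0.1, 0.8]
grip_width: 0.05
```

>>> apply_moves(
  increments=[
    [36,12,0,0,0,0],
    [36,12,0,0,0,0],
    [36,12,0,0,0,0],
    [36,12,0,0,0,0],
    [36,12,0,0,0,0],
    [36,12,0,0,0,0],
    [36,12,0,0,0,0],
    [36,12,0,0,0,0],
  ],
)

```text
time: 21.17
ee_pos: [0.5652, -0.2137, 0.2608]
tool_rot: [0.011, 0.85, -0.526, -0.017]
contact_force: [0.4, 0.3, -0.4]
grip_width: 0.0498
```

```bash
python3 go.py .5978 -.3067 .28 207
```

```text
t 21.17 pos [ 0.5652 -0.2137  0.2608] yawY -153.48 tool z [-4.010e-02 -5.000e-04 -9.992e-01] F [ 0.4  0.3 -0.4] grip 49.8 q [-0.35  0.42  0.14  1.32 -0.01 -2.39]
shift in present axes [ 97.4  13.  -20.5] turn [ 0.036  0.018 -0.009] shift in goal axes [ 97.6  13.2 -19.2]
```

>>> apply_moves(
  increments=[
    [25,3,-5,0.036,0.018,0],
    [28,4,-5,0,0,0],
    [22,3,-4,0,0,0],
    [10,1,0,0,0,0],
    [0,0,0,0,0,0],
  ],
)

```text
time: 21.58
ee_pos: [0.5895, -0.3063, 0.2626]
tool_rot: [0.002, 0.848, -0.531, -0.007]
contact_force: [0.2, 0.6, -0.6]
grip_width: 0.0501
```

```bash
python3 go.py .5978 -.3067 .28 207; python3 gz.py green pics/w14.png
```

```text
t 21.58 pos [ 0.5895 -0.3063  0.2626] yawY -154.1 tool z [-0.0134  0.0041 -0.9999] F [ 0.2  0.6 -0.6] grip 50.1 q [-0.48  0.52  0.3   1.37 -0.   -2.5 ]
shift in present axes [  3.9  -7.1 -17.5] turn [ 0.01   0.01  -0.019] shift in goal axes [  4.2  -7.2 -17.4]
[ 0.589  -0.3052  0.2624]
160 [269.3 212.5]
62 [271.6 182.4]
50 [271.8 179.8]
```

View pics/w14.png

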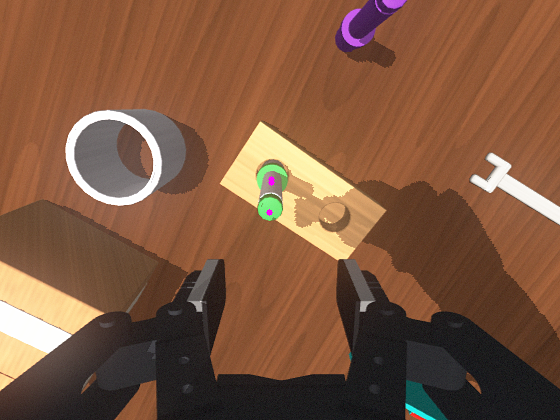

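>>> apply_moves(
  increments=[
    [2.5,-3,5,0.01,0.01,0],
    [2,-2,20,0,0,0],
    [0,0,28,0,0,0],
    [0,0,22,0,0,0],
    [0,0,10,0,0,0],
    [0,0,0,0,0,0],
  ],
)

```text
time: 22.13
ee_pos: [0.5933, -0.2956, 0.1718]
tool_rot: [-0.002, 0.85, -0.527, -0.004]
contact_force: [-0.5, 0.3, -0.6]
grip_width: 0.0498
```

```bash
python3 go.py .599 -.309 .138 207; python3 gz.py green pics/w15.png
```

```text
t 22.13 pos [ 0.5933 -0.2956  0.1718] yawY -153.58 tool z [-0.0052  0.0069 -1.    ] F [-0.5  0.3 -0.6] grip 49.8 q [-0.46  0.54  0.1   1.14  0.   -2.5 ]
shift in present axes [14.8  0.8 33.7] turn [ 0.002  0.008 -0.01 ] shift in goal axes [14.5  1.  33.8]
[ 0.5935 -0.2955  0.1726]
160 [283.7 257.2]
62 [282.4 199. ]
50 [282.3 194.8]
```

View pics/w15.png

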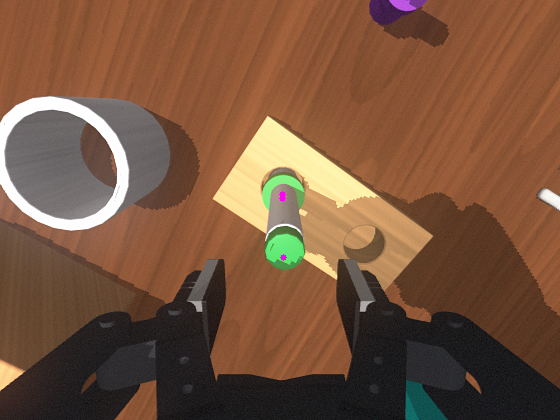

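>>> apply_moves(
  increments=[
    [5,0.5,0,0.002,0.008,0],
    [5,0.5,2,0,0,0],
    [3,0,10,0,0,0],
    [0,0,12,0,0,0],
    [0,0,6,0,0,0],
    [0,0,0,0,0,0],
  ],
)

```text
time: 22.68
ee_pos: [0.6022, -0.3077, 0.146]
tool_rot: [-0.001, 0.851, -0.525, 0.005]
contact_force: [-0.4, 0.1, -0.9]
grip_width: 0.0502
```

```bash
python3 go.py .599 -.309 .138 207; python3 gz.py green pics/w16.png
```

```text
t 22.68 pos [ 0.6022 -0.3077  0.146 ] yawY -153.37 tool z [ 0.0092 -0.0038 -1.    ] F [-0.4  0.1 -0.9] grip 50.2 q [-0.47  0.56  0.07  1.07  0.   -2.51]
shift in present axes [-0.3  3.5  7.9] turn [-0.007 -0.008 -0.007] shift in goal axes [-0.3  3.5  8. ]
[ 0.6023 -0.3077  0.1464]
160 [290.9 322. ]
62 [287.7 233.3]
50 [287.5 227.4]
```

View pics/w16.png

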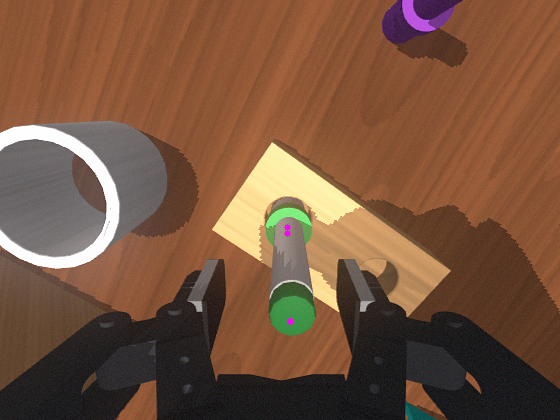

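>>> apply_moves(
  increments=[
    [0,2,4,-0.007,-0.008,0],
    [0,1,3,0,0,0],
    [0,0,0,0,0,0],
    [0,0,0,0,0,0],
    [0,0,0,0,0,0],
  ],
  hand=0,
)

```text
time: 23.15
ee_pos: [0.6, -0.3102, 0.1402]
tool_rot: [0.0, 0.851, -0.526, 0.0]
contact_force: [0.3, -0.2, -0.3]
grip_width: 0.0172
```

```bash
python3 go.py .599 -.309 .138 207
```

```text
t 23.15 pos [ 0.6    -0.3102  0.1402] yawY -153.42 tool z [ 2.e-04 -6.e-04 -1.e+00] F [ 0.3 -0.2 -0.3] grip 17.2 q [-0.48  0.57  0.08  1.07 -0.   -2.51]
shift in present axes [-1.5  0.3  2.2] turn [ 0.    -0.001 -0.007] shift in goal axes [-1.5  0.3  2.2]
```

>>> apply_moves(
  increments=[
    [0,0,-10,0,0,0],
    [0,0,-25,0,0,0],
    [0,0,-35,0,0,0],
    [0,0,-35,0,0,0],
    [0,0,-30,0,0,0],
    [0,0,-15,0,0,0],
    [0,0,0,0,0,0],
  ],
)

```text
time: 23.73
ee_pos: [0.5977, -0.3087, 0.2971]
tool_rot: [0.0, 0.851, -0.525, -0.003]
contact_force: [1.3, 0.1, -0.9]
grip_width: 0.0169
```

```bash
python3 go.py .52 .08 .29 231.5
```

```text
t 23.73 pos [ 0.5977 -0.3087  0.2971] yawY -153.4 tool z [-0.0052  0.0024 -1.    ] F [ 1.3  0.1 -0.9] grip 16.9 q [-0.48  0.53  0.4   1.45 -0.   -2.51]
shift in present axes [-382.3 -104.6    8.4] turn [ 0.003  0.005 -0.435] shift in goal axes [-302.7 -255.8    7.1]
```

>>> apply_moves(
  increments=[
    [-18,-5,0,0,0,0],
    [-32,-9,0,0,0,0],
    [-36,-10,0,0,0,0],
    [-36,-10,0,0,0,0],
    [-36,-10,0,0,0,0],
    [-36,-10,0,0,0,0],
    [-36,-10,0,0,0,0],
    [-36,-10,0,0,0,0],
  ],
)

```text
time: 24.4
ee_pos: [0.5432, -0.0358, 0.2921]
tool_rot: [0.002, 0.847, -0.531, -0.001]
contact_force: [1.2, 0.2, -1.1]
grip_width: 0.0171
```

>>> apply_moves(
  increments=[
    [-36,-10,0,0,0,0],
    [-32,-9,0,0,0,0],
    [-16,-4,0,0,0,-0.05],
    [0,0,0,0,0,-0.1],
    [0,0,0,0,0,-0.1],
    [0,0,0,0,0,-0.1],
    [0,0,0,0,0,-0.05],
    [0,0,0,0,0,0],
  ],
)

```text
time: 25.07
ee_pos: [0.517, 0.0638, 0.2858]
tool_rot: [0.002, 0.942, -0.336, -0.008]
contact_force: [0.1, 0.2, -1.5]
grip_width: 0.0167
```

```bash
python3 go.py .4696 .1646 .285 231.5
```

```text
t 25.07 pos [0.517  0.0638 0.2858] yawY -129.32 tool z [-0.0161  0.0011 -0.9999] F [ 0.1  0.2 -1.5] grip 16.7 q [ 0.12  0.25 -0.05  1.28  0.   -2.33]
shift in present axes [-100.5  -48.     1.6] turn [ 0.009  0.013 -0.014] shift in goal axes [-99.8 -49.4   0.8]
```

>>> apply_moves(
  increments=[
    [-8,-8,0,0.009,0.013,-0.014],
    [-14,-12,0,0,0,0],
    [-16,-12,0,0,0,0],
    [-16,-8,0,0,0,0],
    [-10,-2,0,0,0,0],
    [-4,0,0,0,0,0],
    [0,0,0,0,0,0],
  ],
)

```text
time: 25.65
ee_pos: [0.4863, 0.1439, 0.2827]
tool_rot: [-0.0, 0.943, -0.333, -0.0]
contact_force: [-0.2, -0.2, -1.3]
grip_width: 0.0171
```

```bash
python3 go.py .4696 .1646 .285 231.5
```

```text
t 25.65 pos [0.4863 0.1439 0.2827] yawY -128.91 tool z [-8.e-04  6.e-04 -1.e+00] F [-0.2 -0.2 -1.3] grip 17.1 q [ 0.29  0.22 -0.11  1.25  0.   -2.18]
shift in present axes [-26.   -5.7  -2.3] turn [ 0.     0.001 -0.007] shift in goal axes [-26.   -5.8  -2.3]
```

>>> apply_moves(
  increments=[
    [-8,-2,0,0,0,-0.007],
    [-8,-2,0,0,0,0],
    [-4,-1,0,0,0,0],
    [0,0,0,0,0,0],
  ],
)

```text
time: 25.98
ee_pos: [0.4726, 0.1604, 0.2827]
tool_rot: [0.0, 0.944, -0.331, -0.0]
contact_force: [0.3, -0.4, -0.5]
grip_width: 0.0172
```

```bash
python3 go.py .4696 .1646 .285 231.5; python3 pk.py 17; python3 - <<'E'
import cv2
w=cv2.imread("pics/w17.png")
cv2.imwrite("pics/w17c.png",cv2.resize(w[140:290,115:365],(800,480),interpolation=cv2.INTER_CUBIC))
E
```

```text
t 25.98 pos [0.4726 0.1604 0.2827] yawY -128.63 tool z [-2.e-04 -1.e-04 -1.e+00] F [ 0.3 -0.4 -0.5] grip 17.2 q [ 0.33  0.2  -0.12  1.24 -0.   -2.14]
shift in present axes [-5.  -1.4 -2.3] turn [ 0.     0.    -0.002] shift in goal axes [-5.  -1.4 -2.3]
```

View pics/w17c.png

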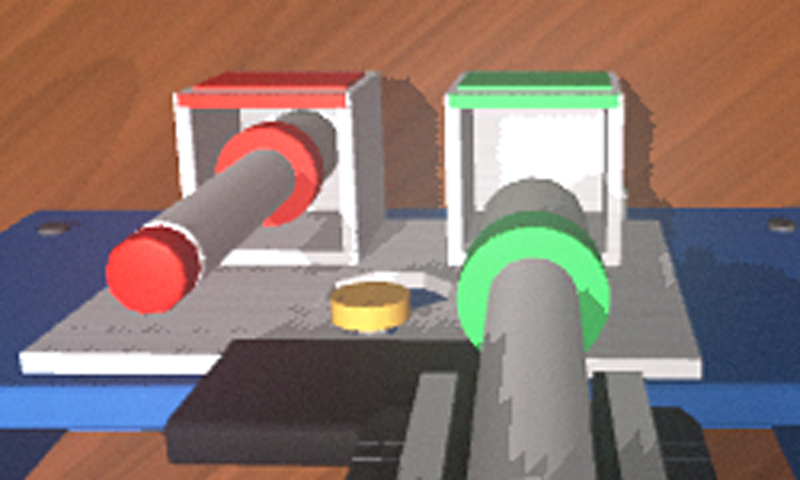

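View pics/s17.png

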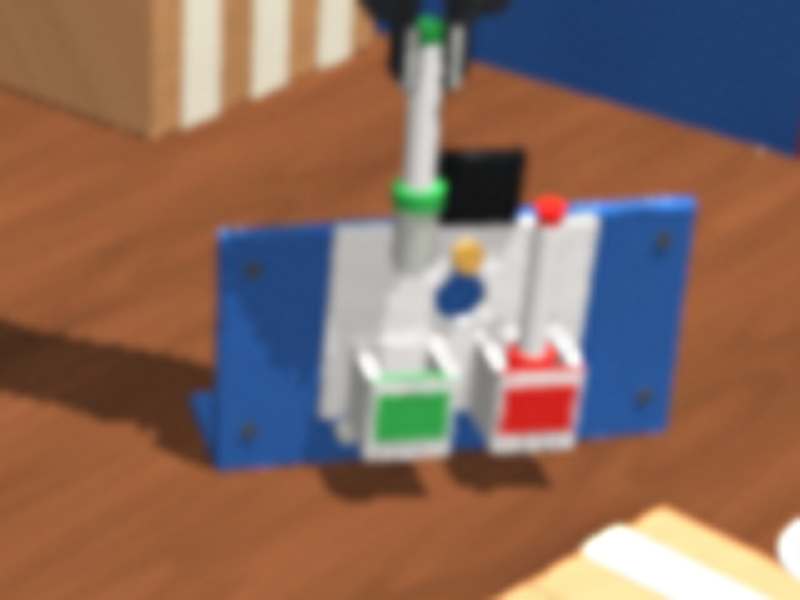

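```bash
python3 - <<'E'
from rig import arm
from h import *
W=arm.calibration("wrist")
px=crop((115,140),[(446,94),(624,94),(449,263),(626,263),(174,94),(350,94),(357,265),(22,353),(698,360)],3.2)
m=[(-57,14,55),(-57,66,55),(-5,14,55),(-5,66,55),(-57,-66,55),(-57,-14,55),(-5,-14,55),(-5,-82,130),(-5,82,130)]
T6=lambda p,X:Rn.from_euler("ZYX",[p[2],p[4],p[5]]).apply(np.atleast_2d(X))+[p[0],p[1],p[3]]
f=lambda p:np.r_[(proj(W,T6(p,np.array(m)/1000))-px).ravel(),(p[3]-.034)*300,p[4:]*30]
p=least_squares(f,[.47,.215,2.47,.034,0,0]).x
print(p.round(4),np.degrees(p[2:]).round(2),f(p).round(1));print("green",T6(p,[-.031,.04,.004]),"rim",T6(p,[-.031,.04,.055]))
E
```

```text
[ 0.4664  0.2118  2.4741  0.0338 -0.0144  0.0438] [141.75   1.94  -0.82   2.51] [-0.3 -0.1 -0.1 -0.2  0.3  0.2 -1.5  0.5  0.4 -0.  -0.  -0.1  0.6 -0.6
 -0.2  0.3  0.6  0.  -0.1 -0.4  1.3]
green [[0.46622575 0.16127466 0.03908894]] rim [[0.46818326 0.16257329 0.09003481]]
```

```bash
python3 go.py .4683 .1632 .23 231.5
```

```text
t 26.08 pos [0.4732 0.16   0.2827] yawY -128.64 tool z [ 3.e-04 -4.e-04 -1.e+00] F [-0.6 -0.3 -1.3] grip 16.8 q [ 0.33  0.2  -0.12  1.24 -0.   -2.14]
shift in present axes [-5.8  0.5 52.7] turn [ 0.    -0.    -0.002] shift in goal axes [-5.8  0.5 52.7]
```

>>> apply_moves(
  increments=[
    [-2,-1,5,0,0,0],
    [-1,-0.5,15,0,0,0],
    [0,0,18,0,0,0],
    [0,0,10,0,0,0],
    [0,0,0,0,0,0],
  ],
)

```text
time: 26.5
ee_pos: [0.4739, 0.1626, 0.233]
tool_rot: [-0.001, 0.943, -0.332, 0.002]
contact_force: [0.7, -0.2, -1.7]
grip_width: 0.0166
```

```bash
python3 go.py .4683 .1632 .23 231.5; python3 pk.py 18
```

```text
t 26.5 pos [0.4739 0.1626 0.233 ] yawY -128.81 tool z [ 4.4e-03  3.0e-04 -1.0e+00] F [ 0.7 -0.2 -1.7] grip 16.6 q [ 0.33  0.22 -0.23  1.11 -0.   -2.13]
shift in present axes [-4.8  3.   3. ] turn [-0.003 -0.003 -0.005] shift in goal axes [-4.8  3.   3. ]
```

View pics/w18.png

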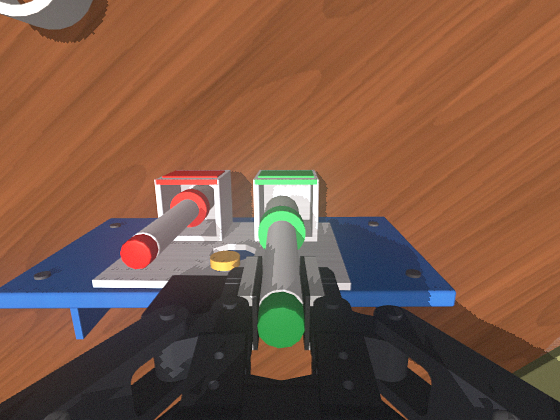

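>>> apply_moves(
  increments=[
    [-2,1.5,0,-0.003,-0.003,-0.004],
    [-2,1,2,0,0,0],
    [0,0,5,0,0,0],
    [0,0,0,0,0,0],
  ],
)

```text
time: 26.93
ee_pos: [0.4714, 0.1638, 0.2297]
tool_rot: [-0.002, 0.944, -0.33, 0.003]
contact_force: [0.3, -0.1, -1.8]
grip_width: 0.0167
```

```bash
python3 go.py .4683 .1632 .169 231.5
```

```text
t 26.93 pos [0.4714 0.1638 0.2297] yawY -128.59 tool z [ 0.0062  0.002  -1.    ] F [ 0.3 -0.1 -1.8] grip 16.7 q [ 0.33  0.22 -0.24  1.1  -0.   -2.13]
shift in present axes [-2.3  2.8 60.7] turn [-0.005 -0.004 -0.002] shift in goal axes [-2.1  2.4 60.7]
```

>>> apply_moves(
  increments=[
    [-1.5,1.5,5,-0.005,-0.004,0],
    [-0.5,0.5,9,0,0,0],
    [0,0,10,0,0,0],
    [0,0,6,0,0,0],
    [0,0,0,0,0,0],
  ],
)

```text
time: 27.35
ee_pos: [0.4689, 0.1638, 0.1978]
tool_rot: [-0.001, 0.944, -0.33, 0.001]
contact_force: [-0.4, -0.2, -0.8]
grip_width: 0.0168
```

```bash
python3 go.py .4683 .1632 .169 231.5; python3 pk.py 19
```

```text
t 27.35 pos [0.4689 0.1638 0.1978] yawY -128.58 tool z [ 0.0015  0.0013 -1.    ] F [-0.4 -0.2 -0.8] grip 16.8 q [ 0.34  0.24 -0.3   1.03  0.   -2.13]
shift in present axes [-0.1  0.9 28.8] turn [-0.002 -0.    -0.001] shift in goal axes [-0.1  0.8 28.8]
```

View pics/w19.png

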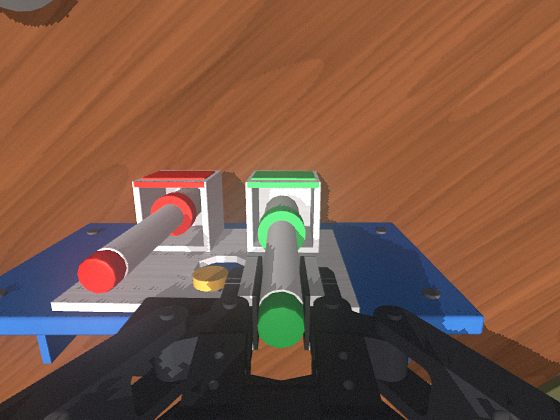

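>>> apply_moves(
  increments=[
    [0,0.5,6,-0.002,0,0],
    [0,0,8,0,0,0],
    [0,0,6,0,0,0],
    [0,0,3,0,0,0],
    [0,0,0,0,0,0],
  ],
)

```text
time: 27.87
ee_pos: [0.4701, 0.1639, 0.1746]
tool_rot: [-0.001, 0.944, -0.33, 0.002]
contact_force: [-0.1, -0.5, -1.5]
grip_width: 0.0171
```

```bash
python3 go.py .4683 .1632 .169 231.5
```

```text
t 27.87 pos [0.4701 0.1639 0.1746] yawY -128.58 tool z [ 3.8e-03  8.0e-04 -1.0e+00] F [-0.1 -0.5 -1.5] grip 17.1 q [ 0.34  0.26 -0.34  0.97 -0.   -2.13]
shift in present axes [-1.   1.7  5.6] turn [-0.003 -0.002 -0.001] shift in goal axes [-1.   1.7  5.6]
```

>>> apply_moves(
  increments=[
    [-0.5,1,2,-0.003,-0.002,0],
    [0,0.5,2,0,0,0],
    [0,0,1.5,0,0,0],
    [0,0,1,0,0,0],
  ],
)

```text
time: 28.2
ee_pos: [0.4694, 0.1633, 0.1681]
tool_rot: [-0.0, 0.944, -0.33, 0.001]
contact_force: [0.3, 1.6, 3.6]
grip_width: 0.0165
```

```bash
python3 go.py .4683 .1632 .169 231.5
```

```text
t 28.2 pos [0.4694 0.1633 0.1681] yawY -128.58 tool z [ 1.4e-03  4.0e-04 -1.0e+00] F [0.3 1.6 3.6] grip 16.5 q [ 0.33  0.26 -0.36  0.95 -0.   -2.13]
shift in present axes [-0.8  0.8 -0.9] turn [-0.001 -0.001 -0.001] shift in goal axes [-0.8  0.8 -0.9]
```

>>> apply_moves(
  increments=[
    [0,0,-0.3,0,0,0],
    [0,0,0,0,0,0],
    [0,0,0,0,0,0],
    [0,0,0,0,0,0],
  ],
  hand=30,
)

```text
time: 28.53
ee_pos: [0.4703, 0.1636, 0.1694]
tool_rot: [-0.001, 0.944, -0.33, 0.002]
contact_force: [0.2, 0.5, -0.1]
grip_width: 0.0297
```

>>> apply_moves(
  increments=[
    [0,0,-8,0,0,0],
    [0,0,-15,0,0,0],
    [0,0,-25,0,0,0],
    [0,0,-30,0,0,0],
    [0,0,-30,0,0,0],
    [0,0,-20,0,0,0],
    [0,0,0,0,0,0],
  ],
)

```text
time: 29.12
ee_pos: [0.4676, 0.1625, 0.3045]
tool_rot: [0.0, 0.944, -0.33, -0.0]
contact_force: [1.0, -0.2, 0.8]
grip_width: 0.0298
```

```bash
python3 go.py; python3 pk.py 20; python3 - <<'E'
from rig import arm
import cv2
cv2.imwrite("pics/sf.png",arm.grab_frame("scene"));t=arm.grab_frame("top");cv2.imwrite("pics/tf.png",t)
E
```

```text
t 29.12 pos [0.4676 0.1625 0.3045] yawY -128.58 tool z [-5.e-04 -7.e-04 -1.e+00] F [ 1.  -0.2  0.8] grip 29.8 q [ 0.33  0.19 -0.08  1.3  -0.   -2.13]
```

View pics/s20.png

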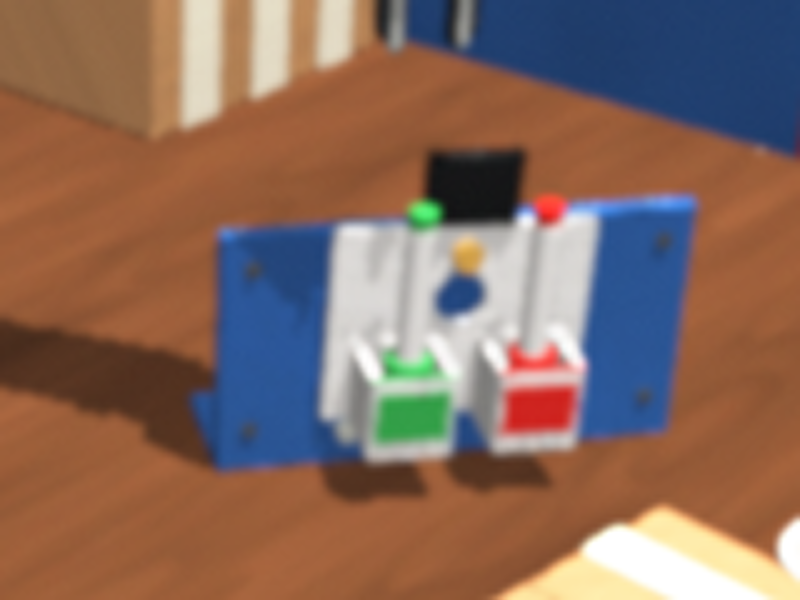

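View pics/w20.png

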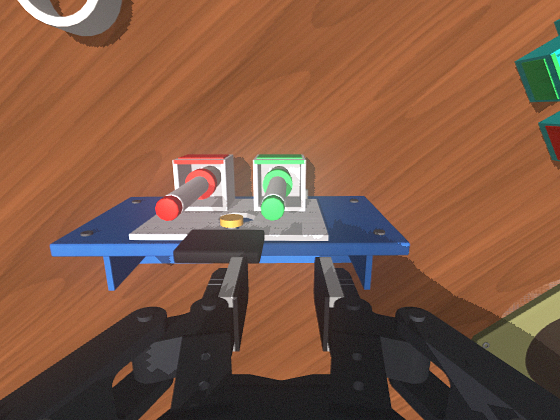

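View pics/sf.png

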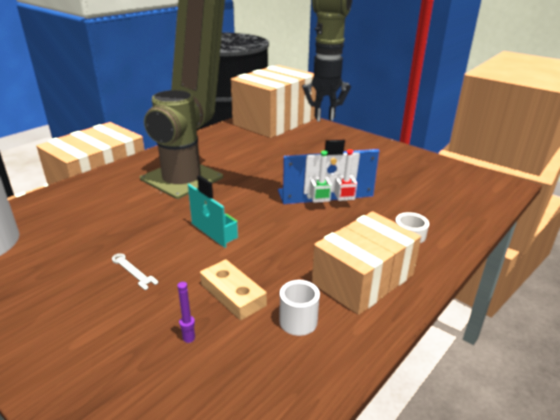

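View pics/tf.png

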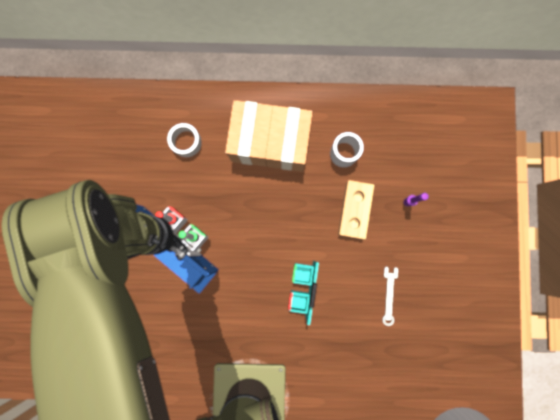

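```bash
python3 - <<'E'
import cv2
w=cv2.imread("pics/w20.png")
cv2.imwrite("pics/w20c.png",cv2.resize(w[140:275,120:345],(800,480),interpolation=cv2.INTER_CUBIC))
E
```

```text
(no output)
```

View pics/w20c.png

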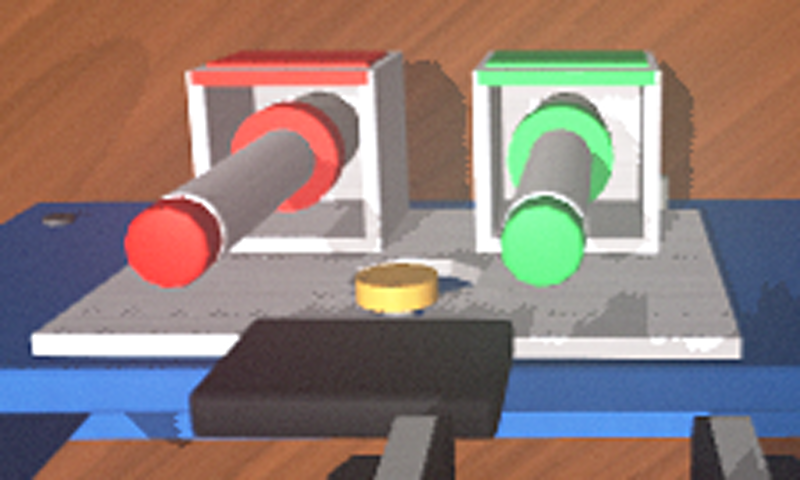

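```bash
python3 - <<'E'
from rig import arm
from h import *
W=arm.calibration("wrist");S=arm.calibration("scene")
k=800/225
px=crop((120,140),[(473,70),(660,70),(476,250),(660,250),(187,70),(370,70),(381,250),(33,334),(741,339)],k)
m=[(-57,14,55),(-57,66,55),(-5,14,55),(-5,66,55),(-57,-66,55),(-57,-14,55),(-5,-14,55),(-5,-82,130),(-5,82,130)]
T6=lambda p,X:Rn.from_euler("ZYX",[p[2],p[4],p[5]]).apply(np.atleast_2d(X))+[p[0],p[1],p[3]]
f=lambda p:np.r_[(proj(W,T6(p,np.array(m)/1000))-px).ravel(),(p[3]-.034)*300,p[4:]*30]
p=least_squares(f,[.47,.215,2.47,.034,0,0]).x
print(p.round(4),np.degrees(p[2:]).round(2),np.abs(f(p)).max().round(1))
for n,y,cap in (("red",-.04,(172,245)),("green",.04,(543,245))):
    b=T6(p,[-.031,y,.004])[0]; print(n,b.round(4),"cap expected",((proj(W,T6(p,[-.031,y,.154]))-[120,140]+.5)*k-.5).round(0),"seen",cap)
U=np.array([.4682,.2162]);a=2.4765;d=p[:2]-U;print("x_u,y_u mm",(np.cos(a)*d[0]+np.sin(a)*d[1])*1e3,(-np.sin(a)*d[0]+np.cos(a)*d[1])*1e3)
E
```

```text
[ 0.4632  0.2117  2.4698  0.0297 -0.0193  0.0312] [141.51   1.7   -1.11   1.79] 1.3
red [0.5125 0.2238 0.0319] cap expected [[166. 256.]] seen (172, 245)
green [0.4627 0.1612 0.0344] cap expected [[554. 257.]] seen (543, 245)
x_u,y_u mm 1.1821705686515482 6.603268676068915
```

>>> apply_moves(
  increments=[
    [0,0,-10,0,0,0],
    [0,0,-15,0,0,0],
    [0,0,-10,0,0,0],
    [0,0,0,0,0,0],
    [0,0,0,0,0,0],
    [0,0,0,0,0,0],
  ],
)

```text
time: 29.82
ee_pos: [0.4615, 0.1605, 0.3293]
tool_rot: [0.008, 0.944, -0.33, -0.01]
contact_force: [0.5, 0.5, 0.3]
grip_width: 0.03
```

```bash
python3 pk.py 21; python3 - <<'E'
import cv2,numpy as np
a=cv2.imread("pics/s20.png").astype(int);b=cv2.imread("pics/s21.png").astype(int)
d=np.abs(a-b).max(2)[140:480,200:700];print(d.max(),(d>25).sum())
from rig import arm
print(arm.read_state()["time"],arm.read_state()["contact_force"]);print(arm.close_job())
E
```

```text
79 3841
29.9167 [-0.11322289  0.10308998  1.18823634]
the job is handed in; nothing more can be done
None
```

View pics/s21.png

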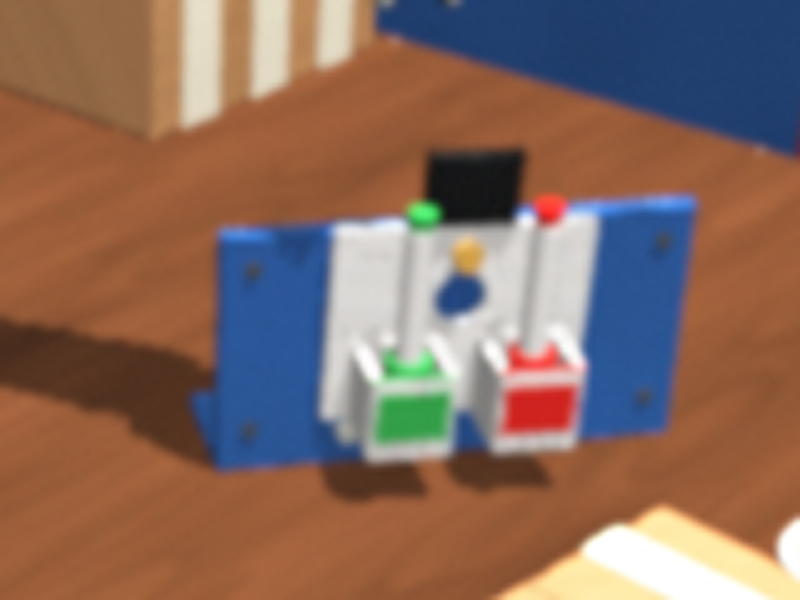

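The holder hangs on the brass-headed screw with the shank at the top of the slot, and both gauges stand upright in the pockets of their own colour. I hung the holder first, then placed the red gauge, then the green one. The job was handed in at 29.9 s of the 72 s allowed.

**Last checks that agreed:**
- **Seating:** each gauge met the pocket floor at the expected height before I released it.
- **At rest:** in the last two scene pictures the holder, pockets and caps are at the same pixels, for example green cap (425,213) and red cap (550,208).
- **Bystanders:** the carton, sleeve, tape roll and wrench are at the same pixels as at the start.
- **Gripper:** it was well above everything at hand-in.

**Checks that failed or disagreed:**
- **Small roll:** after the red gauge went in, the holder rolled slightly, red side down. It is still rolled by about 1° in the scene picture; the wrist picture gave 1.8°. I did not correct it.
- **Final pose fit:** the last wrist-picture fit of the holder was poor. It put the holder 7 mm sideways and 1 mm into the upstand, and the caps 10 px or more off in the enlarged crop. I relied on the scene picture instead.
- **Rest check:** a plain pixel comparison of those two last pictures failed. I put that down to the arm's moving shadow.

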